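# Draw the drying board from under the reagent crate and lay out the pestles and scoops

## Task

Someone has stood the blue reagent crate on the edge of the grey drying board: draw the board by its handle strip straight out from under the crate, along the bench towards you, until there is a few centimetres of bare bench between board and crate, leaving the crate standing where it is. Then lay every pestle and every scoop down on the board to dry, side by side, not touching one another and lengthwise (square to the handle strip), all with their porcelain heads and steel bowls pointing away from the strip; set them down rather than drop them. Leave the crate, the mortars and the other things on the bench where they are, and put right whatever gets knocked askew.

Things in the scene. Friction and masses are not known exactly. Their poses are not given: they have to be found in the camera images.
- board_mid (a point): the drying board: a grey plastic sheet 190 mm (its x) by 300 mm (its y) and 6 mm thick, 0.33 kg, lying on the bench, a handle strip along the edge nearest the robot. This point: the middle of the sheet's top face, 6 mm above the bench; its x axis points away from the handle strip towards the crate, y along the strip, z up
- board_strip (a point): centre, half-way up, of the board's handle strip: an upright bar on the sheet at its -x edge, 12 mm thick (board x), 130 mm long (board y), its top 34 mm above the bench; it can be pinched from above, 89 mm from board_mid. Board axes
- board_far_edge (a point): middle of the board's edge opposite the handle strip (95 mm from board_mid along +x), half-way through its thickness; at the start it lies about 50 mm in under the crate's front. Board axes
- crate_front (a point): the reagent crate: open blue plastic crate 200 mm deep (its x), 250 mm wide, 80 mm high, three bottles (to 170 mm) along its back; about 1.5 kg, most of it borne by the bench at its back edge. This point: middle of the lower edge of its front wall, which faces the robot; x points from it to the back, z up. The front rests on the board, so it leans back 2 degrees; freed, its front sinks 8 mm and it stands flat
- pestle1_center (a point): pestle 1: 140 mm long, 0.18 kg; white porcelain head (40 mm diameter) at its +x end, wooden handle with an 18 mm thick waist (from 38 mm behind to 14 mm ahead of the centre) and a 33 mm pommel at its -x end; balances 10 mm ahead of its centre. It lies level on head and pommel. This point: on its axis half-way along, 19 mm above what it lies on; x along the axis to the head; of 4 pestles and 2 scoops, 4 to 6 are there
- pestle1_head (a point): point on the axis of pestle 1 in its porcelain head, 50 mm from its centre; axes as its centre
- pestle2_center (a point): pestle 2, the same as pestle 1
- pestle2_head (a point): point on the axis of pestle 2 in its porcelain head, 50 mm from its centre; axes as its centre
- pestle3_center (a point): pestle 3, the same as pestle 1
- pestle3_head (a point): point on the axis of pestle 3 in its porcelain head, 50 mm from its centre; axes as its centre
- pestle4_center (a point): pestle 4, the same as pestle 1
- pestle4_head (a point): point on the axis of pestle 4 in its porcelain head, 50 mm from its centre; axes as its centre
- scoop1_center (a point): weighing scoop 1: 160 mm long, 0.06 kg, lying flat; small steel bowl (22 mm wide, 9 mm high) at its +x end, thin steel shank, flat black plastic handle 12 mm wide and 8 mm thick from 80 mm behind the centre to 5 mm ahead of it; balances at its centre. This point: half-way along, 4 mm above what it lies on; x along it to the bowl, z up
- scoop1_bowl (a point): point in the bowl of scoop 1, 60 mm from its centre; axes as its centre
- scoop2_center (a point): scoop 2, the same as scoop 1
- scoop2_bowl (a point): point in the bowl of scoop 2, 60 mm from its centre; axes as its centre
- mortar_a: white porcelain mortar, 108 mm across the rim, 60 mm high, standing on the bench; not to be disturbed. Origin: centre of its underside
- mortar_b: a second mortar like mortar_a; not to be disturbed
- beaker: glass beaker, 74 mm across, 92 mm high; not to be disturbed. Origin: centre of its underside
- petri_dish: glass Petri dish with its lid, 94 mm across, 16 mm high; not to be disturbed. Origin: centre of its underside
- flask: conical glass flask, 76 mm across its foot, 122 mm high; not to be disturbed. Origin: centre of its underside
Mind the look-alikes: they are no part of the job. Leave any orange or red look-alike of the part that bears pestle1_center alone.

How it is judged (in metres and radians):
On the way:
1. the board is drawn out: its far edge is at least 25 mm clear of the crate's front, and the crate stands flat on the bench where it was (x of board_far_edge in the frame of crate_front below -0.025 m and distance of crate_front from where it was at the start of the episode below 0.015 m and angle between crate_front's own z axis and vertical below 0.015 rad), for 0.2 s.
At the end, for the whole second after the job is handed in: Board flat, 25 mm or more clear of the crate; crate flat, within 15 mm of its place; pestles and scoops at rest on the board, centres 35 mm nearer to 45 mm farther from the strip than mid-board, within 15 degrees of square to it, heads and bowls away from it, none touching; bystanders within 30 mm (all of step 1 and angle between board_mid's own z axis and vertical below 0.03 rad and linear speed of each of board, pestle1, pestle2, pestle3, pestle4, scoop1, scoop2 below 0.02 m/s and x of pestle1_center in the frame of board_mid between -0.035 and 0.045 m and y of pestle1_center in the frame of board_mid between -0.14 and 0.14 m and z of pestle1_center in the frame of board_mid between 0.01 and 0.026 m and angle between the x axis of each of pestle1_center, pestle2_center, pestle3_center, pestle4_center, scoop1_center, scoop2_center and the x axis of board_mid, either way round below 0.26 rad and x of each of pestle1_head, pestle2_head, pestle3_head, pestle4_head, scoop1_bowl, scoop2_bowl in the frame of board_mid above 0.008 m and x of pestle2_center in the frame of board_mid between -0.035 and 0.045 m and y of pestle2_center in the frame of board_mid between -0.14 and 0.14 m and z of pestle2_center in the frame of board_mid between 0.01 and 0.026 m and x of pestle3_center in the frame of board_mid between -0.035 and 0.045 m and y of pestle3_center in the frame of board_mid between -0.14 and 0.14 m and z of pestle3_center in the frame of board_mid between 0.01 and 0.026 m and x of pestle4_center in the frame of board_mid between -0.035 and 0.045 m and y of pestle4_center in the frame of board_mid between -0.14 and 0.14 m and z of pestle4_center in the frame of board_mid between 0.01 and 0.026 m and x of scoop1_center in the frame of board_mid between -0.035 and 0.045 m and y of scoop1_center in the frame of board_mid between -0.14 and 0.14 m and z of scoop1_center in the frame of board_mid between -0.003 and 0.009 m and x of scoop2_center in the frame of board_mid between -0.035 and 0.045 m and y of scoop2_center in the frame of board_mid between -0.14 and 0.14 m and z of scoop2_center in the frame of board_mid between -0.003 and 0.009 m and contact force between pestle1 and pestle2 below 0.05 N and contact force between each of pestle1, pestle2 and pestle3 below 0.05 N and contact force between each of pestle1, pestle2, pestle3 and pestle4 below 0.05 N and contact force between each of pestle1, pestle2, pestle3, pestle4 and scoop1 below 0.05 N and contact force between each of pestle1, pestle2, pestle3, pestle4, scoop1 and scoop2 below 0.05 N and distance of each of mortar_a, mortar_b, beaker, petri_dish, flask from where it was at the start of the episode below 0.03 m).
It fails at once if the crate is shifted by more than 20 mm or tipped by more than 6 degrees (distance of crate_front from where it was at the start of the episode above 0.02 m or angle between crate_front's own z axis and vertical above 0.105 rad).
It fails at once if a bystander is moved by more than 30 mm (distance of any of mortar_a, mortar_b, beaker, petri_dish, flask from where it was at the start of the episode above 0.03 m).
It fails at once if a pestle or scoop is dropped from more than about 4 cm ((linear speed of pestle1 above 0.6 m/s and height (world z) of pestle1_center above 0.05 m and contact force between pestle1 and anything else below 0.01 N) or (linear speed of pestle2 above 0.6 m/s and height (world z) of pestle2_center above 0.05 m and contact force between pestle2 and anything else below 0.01 N) or (linear speed of pestle3 above 0.6 m/s and height (world z) of pestle3_center above 0.05 m and contact force between pestle3 and anything else below 0.01 N) or (linear speed of pestle4 above 0.6 m/s and height (world z) of pestle4_center above 0.05 m and contact force between pestle4 and anything else below 0.01 N) or (linear speed of scoop1 above 0.6 m/s and height (world z) of scoop1_center above 0.05 m and contact force between scoop1 and anything else below 0.01 N) or (linear speed of scoop2 above 0.6 m/s and height (world z) of scoop2_center above 0.05 m and contact force between scoop2 and anything else below 0.01 N)).
Of pestle1, pestle2, pestle3, pestle4, scoop1, scoop2 only 4 to 6 are there at a start; the rules pass over those that are not, and their reading is None.
At some moment in a run one of pestle1, pestle2, pestle3, pestle4, scoop1, scoop2 may be knocked a few centimetres aside while the robot is not near it.
It also fails if it takes over 210 s, if anything falls off the work surface, if the arm or the gripper's body presses on something with over 40 N, if the wrist force passes 120 N, or if a joint passes its speed limit or range.

## Robot

A 6-joint arm with a two-finger parallel gripper is mounted at the origin on the work surface. World frame = base frame: x ahead of the robot, y to its left, z up, the work surface at z = 0. Lengths are in mm, angles in rad, forces in N, time in s.
With the tool pointing down it reaches from about 300 to 950 mm from the base axis. Payload 3.1 kg.
Tool frame: the origin (TCP) lies on the centre line of the jaws, within the pads' length; the fingertips stand 19 mm ahead of it and the grasp point (between the pads) is the TCP; z points along the fingers, y is the line along which they close (so a half turn about z gives the same grasp; the last joint's range is limited). The gripper opens to 85 mm and grips with 20 to 120 N. Pads are 22 mm wide; open, the fingers measure 114 mm over their backs; the gripper's body (76 mm by 85 mm) begins 54 mm behind the grasp point. The pads swing forward as they close: fully open they stand 13 mm farther back than shut.
Start: joints at [-1.212, 0.308, 1.634, -0, 1.2, -0.07], TCP at [259.837, -568.434, 250.272] pointing down, gripper open.
Joint ranges: [-3.06, 3.06], [-0.79, 1.96], [0.05, 2.63], [-1.19, 4.34], [0.05, 2.64], [-2.94, 2.94]. Speed limits (rad/s): [2.79, 2.79, 3.14, 3.14, 3.14, 3.14].

## Interface

Orientations are given as a rotation vector (axis times angle).
In Python, from cell import monitor, imaging, sign_off gives the robot as it stands. The module is installed in compiled form; this text tells all that it offers.
- The arm moves only by the shell command python3 -m inch 'ROWS' [FORCE]. ROWS is JSON, a list of rows, each an object with "claw": the closure, from 0 (fully open) to 1 (shut); "delta_pos": the shift along the tool's x, y, z in cm, a list of three; "rotation": the turn, a rotation vector about the tool's x, y, z in degrees, a list of three. A call has 1 to 10 rows; each row shifts and turns the commanded pose from where the row before left it, along the tool's axes as they then stand; what a row does not reach is not made up. A row lasts 1/12 s, in which the tool goes at most 41.7 mm and 7.16 degrees, less where a joint would pass 70% of its speed; a pose out of reach is approached as far as the arm can. A call is refused whole if a number of a shift passes 4.17 or a number of a turn 7.16, either way. A call with a gripper value outside its range is refused whole. The fingers move at their own pace and stop on an object; FORCE is the grip in N (left out, the last holds). Time passes only in rows, so rows that do not move let the fingers close. It gives the time, the measured TCP pose, the force, the opening and the grip force at its end, in the units of the state.
- monitor.get_obs(): the state, without advancing time (a new reading comes with each control period).
- imaging.snapshot(name): name is "side" or "top"; returns the picture (480x640x3 uint8, red, green, blue); there is no depth.
- imaging.calibration(name): a dict with "fov_y" (degrees; the focal length in pixels is half the picture's height over the tangent of half this angle, whatever the lens; pixels are square), "cx", "cy" (the principal point, pixels), "R" (3x3) and "t" (3): a world point X has camera coordinates R X + t. Camera axes: x right, y down, z forward; pixel columns grow to the right and rows downward; lengths in mm; the calibration is good to about 2 mm. A picture is of the moment at which its call begins. calibration takes no time and is no camera call.
- sign_off(): hands the job in; it is judged then, once.
The state is a dict: "clock": time; "qpos": joint angles; "qvel": joint speeds; "effort": joint torques, N m; "position": TCP position; "ee_rot": TCP orientation; "contact_force": force on the tool from outside, world axes, zero at the start; "wrist_torque": the same for the moment, N m; "opening": opening from 0.0 (shut) to 1.0 (fully open); "grasp_force": force on a finger pad.
Only numpy, scipy, OpenCV 4.12 (cv2) and the standard library are available. Lean on these libraries where they do the work, as an engineer would, in place of code of your own. Each camera call takes 0.05 s, during which the arm holds its last target. There are 200 camera calls.

## Working session

There is one attempt and no reset: what is moved stays moved. The work goes in short steps, Python scripts to look and compute and a shell command to move; the robot and the scene stay as the last step left them, time stands still between calls to the robot, and variables do not carry over. Pictures are saved under pics/ and viewed, at most 14 in all, crops included, and the job is handed in when it is done.

```bash
mkdir -p pics
python3 - <<'E'
from cell import monitor, imaging
import cv2,json
o=monitor.get_obs();print(o)
for n in("side","top"):
    im=imaging.snapshot(n);cv2.imwrite(f"pics/{n}0.png",im[:,:,::-1]);c=imaging.calibration(n);print(n,c)
E
```

```text
{'clock': 0.0, 'qpos': array([-1.21170609e+00,  3.09021615e-01,  1.63514020e+00,  2.05180671e-05,
        1.19965606e+00, -6.96964061e-02]), 'qvel': array([-0.00142918,  0.00064817, -0.00013563,  0.00125543, -0.00032205,
       -0.00093132]), 'effort': array([-5.61322740e-04, -4.15254235e+01, -2.76666409e+01, -8.03217358e-05,
        1.00038687e-02,  2.47261774e-06]), 'position': array([ 259.57620669, -567.73214916,  249.05872657]), 'ee_rot': array([-3.06751613e+00, -6.67908019e-01,  4.73965054e-04]), 'contact_force': array([-0.06613434, -0.21725036, -0.7766164 ]), 'wrist_torque': array([0.02923405, 0.01425498, 0.03200028]), 'grasp_force': 0.0, 'opening': 1.000750928988104}
side {'fov_y': 52.94917514987432, 'cx': 318.57894055206475, 'cy': 242.49883219746835, 'R': array([[-0.78810604, -0.61538191,  0.01392759],
       [-0.3591885 ,  0.44139445, -0.82228618],
       [ 0.49987248, -0.65305133, -0.56890373]]), 't': array([402.19639751, 229.49960637, 940.68227443])}
top {'fov_y': 55.232759886449685, 'cx': 317.83908437820224, 'cy': 240.77082345037158, 'R': array([[-0.08708718, -0.99619326, -0.00384879],
       [-0.97519824,  0.08603966, -0.2039254 ],
       [ 0.20348026, -0.01400595, -0.97897886]]), 't': array([ 36.16739292, 538.52885995, 962.88295752])}
```

View pics/top0.png

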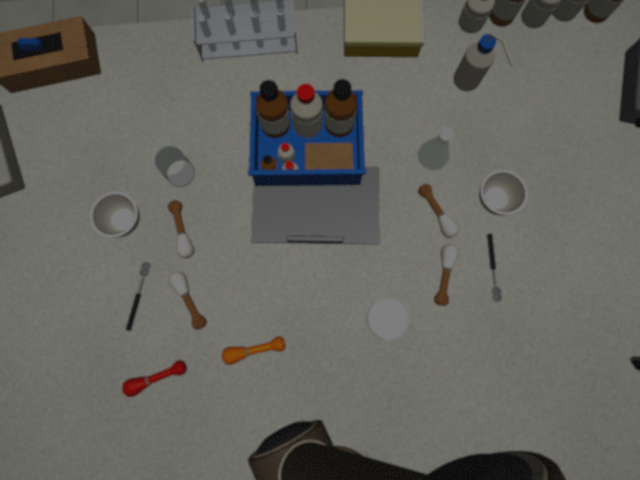

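View pics/side0.png

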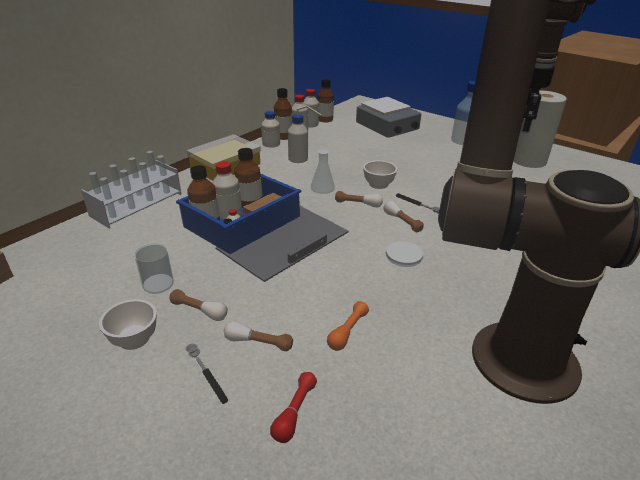

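The top view shows four pestles, heads at (184,246), (178,282), (450,229) and (450,256). There are two scoops, bowls at (146,268) and (496,294). The look-alikes are orange (253,350) and red (155,378), which I'll leave alone. The board strip is at (315,239) and the crate front at about (306,180). Bystanders are the mortars (115,215) and (503,193), beaker (175,167), flask (434,150) and Petri dish (389,319).

```bash
cat > h.py <<'E'
import numpy as np, cv2
from cell import monitor, imaging
K={n:imaging.calibration(n) for n in("top","side")}
def f(n): return 240/np.tan(np.radians(K[n]["fov_y"]/2))
def ray(p,z,n="top"):
    c=K[n];p=np.atleast_2d(p).astype(float)
    d=np.c_[(p[:,0]-c["cx"])/f(n),(p[:,1]-c["cy"])/f(n),np.ones(len(p))]@c["R"]
    o=-c["R"].T@c["t"]; return o+d*((z-o[2])/d[:,2])[:,None]
def proj(X,n="top"):
    c=K[n];q=np.atleast_2d(X)@c["R"].T+c["t"];return np.c_[q[:,0]/q[:,2]*f(n)+c["cx"],q[:,1]/q[:,2]*f(n)+c["cy"]]
def masks(im):
    h=cv2.cvtColor(im,cv2.COLOR_RGB2HSV).astype(int);r,g,b=[im[:,:,i].astype(int) for i in range(3)]
    brown=(r-b>35)&(r<150)&(r-g>12)&(r-g<75); white=(im.min(2)>148); black=(im.max(2)<62)
    return [m.astype(np.uint8) for m in(brown,white,black)]
def blobs(m,lo,hi):
    n,l,s,c=cv2.connectedComponentsWithStats(m,connectivity=8)
    return [(i,s[i,4],c[i]) for i in range(1,n) if lo<=s[i,4]<=hi],l
def axis(P):
    m=P.mean(0);v=np.linalg.svd(P-m,full_matrices=False)[2][0];t=(P-m)@v;return m,v,t.min(),t.max()
def snap(n="top",save=None):
    im=imaging.snapshot(n)
    if save: cv2.imwrite("pics/"+save,im[:,:,::-1])
    return im
def find(im,box=(100,180,540,345)):
    x0,y0,x1,y1=box;br,wh,bl=masks(im);out=[]
    def pts(l,i,z): ys,xs=np.where(l==i);return ray(np.c_[xs,ys],z)[:,:2]
    B,lb=blobs(br,60,900);W,lw=blobs(wh,40,600)
    for i,a,c in B:
        if not(x0<c[0]<x1 and y0<c[1]<y1):continue
        W2=[w for w in W if np.hypot(*(w[2]-c))<48]
        if not W2: print("brown only",c,a);continue
        w=min(W2,key=lambda w:np.hypot(*(w[2]-c)))
        P=np.r_[pts(lb,i,19),pts(lw,w[0],19)];m,v,a0,a1=axis(P)
        if v@(pts(lw,w[0],19).mean(0)-m)<0:v=-v;a0,a1=-a1,-a0
        out.append(("pestle",m+v*(a0+a1)/2,np.degrees(np.arctan2(v[1],v[0])),a1-a0,c,w[1]))
    B,lb=blobs(bl,50,400)
    for i,a,c in B:
        if not(x0<c[0]<x1 and y0<c[1]<y1):continue
        m,v,a0,a1=axis(pts(lb,i,6))
        if a1-a0<55 or a1-a0>120:continue
        # bowl end: sample contrast on both sides
        best=[]
        for s in(1,-1):
            e=m+v*s*(102-(a1-a0)/2+(a0+a1)/2*s*0+42-42+0)
            e=(m+v*(a0+a1)/2)+v*s*97.5
            q=proj(np.r_[e,5])[0].round().astype(int);pt=im[q[1]-4:q[1]+5,q[0]-4:q[0]+5].astype(float).std();best.append(pt)
        s=1 if best[0]>best[1] else -1;h=m+v*(a0+a1)/2
        out.append(("scoop",h+v*s*37.5,np.degrees(np.arctan2(v[1]*s,v[0]*s)),a1-a0,c,np.round(best,1)))
    return out
def show(o):
    for k,p,a,L,c,x in o:print(k,p.round(1),"yaw",round(a,1),"L",round(L,1),"px",c.round(),x)
E
python3 - <<'E'
from h import *
im=cv2.imread("pics/top0.png")[:,:,::-1]
for p in[(300,215),(200,400),(300,320),(175,212),(184,246),(133,312),(450,256),(315,239),(445,290),(492,250)]:print(p,im[p[1],p[0]])
show(find(im))
g=im.max(2).astype(int)
sheet=((g<112)&(g>60)&(im.max(2).astype(int)-im.min(2)<22)).astype(np.uint8)
sheet[:165]=0;sheet[250:]=0;sheet[:,:240]=0;sheet[:,390:]=0
b,l=blobs(sheet,2000,20000);m=(l==max(b,key=lambda q:q[1])[0]).astype(np.uint8)
# edges: bottom by columns, right by rows
cols=[c for c in range(258,376) if not 283<c<348];bot=np.array([[c,np.where(m[:,c])[0].max()+.5] for c in cols])
Wb=ray(bot,6)[:,:2];mm,v,a,b_=axis(Wb);print("front",mm,"dir",np.degrees(np.arctan2(v[1],v[0])))
rows=range(192,238);R=ray([[np.where(m[r])[0].max()+.5,r] for r in rows],6)[:,:2];L=ray([[np.where(m[r])[0].min()-.5,r] for r in rows],6)[:,:2]
for E in(L,R):q=axis(E);print("side",q[0],np.degrees(np.arctan2(*q[1][::-1])))
cv2.imwrite("pics/crop0.png",cv2.resize(im[160:260,235:400],None,fx=4,fy=4,interpolation=cv2.INTER_CUBIC)[:,:,::-1])
print(ray([[250,176],[363,176]],8))
E
```

```text
(300, 215) [87 86 87]
(200, 400) [112 111 105]
(300, 320) [113 114 107]
(175, 212) [84 56 29]
(184, 246) [125 126 126]
(133, 312) [20 24 23]
(450, 256) [125 125 126]
(315, 239) [88 90 90]
(445, 290) [83 53 29]
(492, 250) [31 31 31]
brown only [429.92070485 197.54625551] 227
brown only [176.42241379 214.13362069] 232
brown only [443.10465116 289.19379845] 258
brown only [193.93410853 313.00387597] 258
scoop [ 527.2 -411.3] yaw -3.7 L 82.5 px [491. 251.] [10.2 20.6]
scoop [460.9 407.5] yaw -16.9 L 82.6 px [133. 311.] [3.7 7.3]
front [539.87885306 -10.44228801] dir -96.84651364495805
side [627.17032474 140.87343312] 175.60379220426185
side [ 600.01376478 -166.1037067 ] 169.62269306698465
[[ 721.85062019  136.45844569    8.        ]
 [ 697.88909113 -133.32815062    8.        ]]
```

View pics/crop0.png

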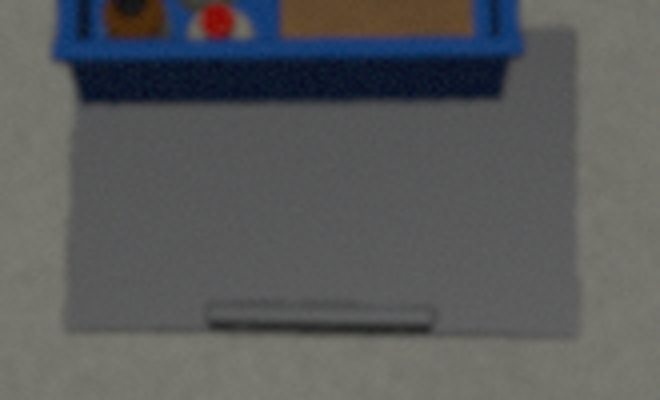

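```bash
sed -i 's/white=(im.min(2)>148)/white=(cv2.GaussianBlur(im,(3,3),0).min(2)>115)\&(r-b<5)/' h.py
python3 - <<'E'
from h import *
im=cv2.imread("pics/top0.png")[:,:,::-1]
show(find(im))
for n,p,z in[("petri",(389,319),16),("petri R",(410,319),16),("petri top",(389,298),16),("orangeL",(223,356),15),("orangeR",(285,340),15),("red",(155,378),15),("mortA",(115,215),60),("mortB",(503,193),60),("beaker",(181,172),0),("flask",(433,153),5),("strip",(315.2,239.7),34),("stripL",(235+207/4,160+318/4),34),("stripR",(235+434/4,160+320/4),34)]:print(n,ray(p,z)[0].round())
E
```

```text
pestle [ 600.9 -296.6] yaw -152.7 L 126.2 px [430. 198.] 117
pestle [610.8 306.7] yaw -170.2 L 124.9 px [176. 214.] 113
pestle [ 441.4 -293.5] yaw -19.7 L 130.8 px [443. 289.] 129
pestle [436.4 292.3] yaw 25.9 L 131.7 px [194. 313.] 128
scoop [ 527.2 -411.3] yaw -3.7 L 82.5 px [491. 251.] [10.2 20.6]
scoop [460.9 407.5] yaw -16.9 L 82.6 px [133. 311.] [3.7 7.3]
petri [ 357. -154.   16.]
petri R [ 353. -201.   16.]
petri top [ 403. -160.   16.]
orangeL [309. 218.  15.]
orangeR [331.  80.  15.]
red [275. 368.  15.]
mortA [637. 436.  60.]
mortB [ 612. -437.   60.]
beaker [750. 303.   0.]
flask [ 742. -309.    5.]
strip [547.  -6.  34.]
stripL [553.  59.  34.]
stripR [541. -70.  34.]
```

```bash
cat > rel.py <<'E'
import sys,numpy as np
from cell import monitor
from scipy.spatial.transform import Rotation as Ro
def st():
    o=monitor.get_obs();R=Ro.from_rotvec(o["ee_rot"]).as_matrix()
    return o,R,np.degrees(np.arctan2(R[1,0],R[0,0]))
o,R,psi=st()
print("t",round(o["clock"],2),"pos",o["position"].round(1),"psi",round(psi,2),"tilt",np.degrees(R[:2,2]).round(2),"op",round(o["opening"],3),"gf",round(o["grasp_force"],1),"F",o["contact_force"].round(1),"q6",np.degrees(o["qpos"][[0,5]]).round())
a=[float(x) for x in sys.argv[1:]]   # x y z [psi]: turn first, then shift in turned tool axes (cm)
if a:
    t=a[3] if len(a)>3 else psi
    d=np.array(a[:3])-o["position"];c,s=np.cos(np.radians(t)),np.sin(np.radians(t))
    print("rotz",round(psi-t,2)," then cm x,y,z:",np.round([(c*d[0]+s*d[1])/10,(s*d[0]-c*d[1])/10,-d[2]/10],2))
E
R='{"claw":0,"delta_pos":[0,0,0],"rotation":[0,0,-6.5]}'
python3 -m inch '[{"claw":0,"delta_pos":[0,0,0],"rotation":[0,0,-6.5]},{"claw":0,"delta_pos":[0,0,0],"rotation":[0,0,-6.5]},{"claw":0,"delta_pos":[0,0,0],"rotation":[0,0,-6.5]},{"claw":0,"delta_pos":[0,0,0],"rotation":[0,0,-6.5]},{"claw":0,"delta_pos":[0,0,0],"rotation":[0,0,-6.5]},{"claw":0,"delta_pos":[0,0,0],"rotation":[0,0,-6.5]},{"claw":0,"delta_pos":[0,0,0],"rotation":[0,0,-6.5]},{"claw":0,"delta_pos":[0,0,0],"rotation":[0,0,-6.5]},{"claw":0,"delta_pos":[0,0,0],"rotation":[0,0,-6.4]},{"claw":0,"delta_pos":[0,0,0],"rotation":[0,0,0]}]'
python3 rel.py 547 -5.5 120 83
```

```text
clock: 0.93
position: [259.7, -568.0, 249.6]
ee_rot: [-2.351, -2.082, -0.001]
contact_force: [1.4, 0.1, 1.5]
opening: 1.001
grasp_force: 0.0
t 0.93 pos [ 259.7 -568.   249.6] psi 83.07 tilt [-0.03  0.07] op 1.001 gf 0.0 F [1.4 0.1 1.5] q6 [-69. -62.]
rotz 0.07  then cm x,y,z: [59.33 21.66 12.96]
```

```bash
python3 -m inch '[{"claw":0,"delta_pos":[3,1.1,0],"rotation":[0,0,0]},{"claw":0,"delta_pos":[3,1.1,0],"rotation":[0,0,0]},{"claw":0,"delta_pos":[3,1.1,0],"rotation":[0,0,0]},{"claw":0,"delta_pos":[3,1.1,0],"rotation":[0,0,0]},{"claw":0,"delta_pos":[3,1.1,0],"rotation":[0,0,0]},{"claw":0,"delta_pos":[3,1.1,0],"rotation":[0,0,0]},{"claw":0,"delta_pos":[3,1.1,0],"rotation":[0,0,0]},{"claw":0,"delta_pos":[3,1.1,0],"rotation":[0,0,0]},{"claw":0,"delta_pos":[3,1.1,0],"rotation":[0,0,0]},{"claw":0,"delta_pos":[3,1.1,0],"rotation":[0,0,0]}]' >/dev/null
python3 -m inch '[{"claw":0.3,"delta_pos":[3,1.1,0],"rotation":[0,0,0]},{"claw":0.3,"delta_pos":[3,1.1,0],"rotation":[0,0,0]},{"claw":0.3,"delta_pos":[3,1.1,0],"rotation":[0,0,0]},{"claw":0.3,"delta_pos":[3,1.1,0],"rotation":[0,0,0]},{"claw":0.3,"delta_pos":[3,1.1,0],"rotation":[0,0,0]},{"claw":0.3,"delta_pos":[3,1.1,2],"rotation":[0,0,0]},{"claw":0.3,"delta_pos":[3,1.1,3],"rotation":[0,0,0]},{"claw":0.3,"delta_pos":[3,1,3],"rotation":[0,0,0]},{"claw":0.3,"delta_pos":[2.9,0.8,3],"rotation":[0,0,0]},{"claw":0.3,"delta_pos":[2.4,0,2],"rotation":[0,0,0]}]' >/dev/null
python3 -m inch '[{"claw":0.5,"delta_pos":[0,0,0],"rotation":[0,0,0]},{"claw":0.5,"delta_pos":[0,0,0],"rotation":[0,0,0]}]' >/dev/null
python3 rel.py 547 -5.5 30 83
```

```text
t 2.77 pos [532.8  -7.  121.8] psi 83.01 tilt [-0.26  0.01] op 0.504 gf 0.0 F [ 0.5  0.2 -0.2] q6 [-5.  2.]
rotz 0.01  then cm x,y,z: [0.33 1.39 9.18]
```

```bash
python3 -m inch '[{"claw":0.5,"delta_pos":[0.3,1.4,2],"rotation":[0,0,0]},{"claw":0.5,"delta_pos":[0,0,2.5],"rotation":[0,0,0]},{"claw":0.5,"delta_pos":[0,0,2],"rotation":[0,0,0]},{"claw":0.5,"delta_pos":[0,0,1.5],"rotation":[0,0,0]},{"claw":0.5,"delta_pos":[0,0,1.2],"rotation":[0,0,0]},{"claw":0.5,"delta_pos":[0,0,0],"rotation":[0,0,0]}]' 60 >/dev/null
python3 rel.py 547 -5.5 30 83
python3 -m inch '[{"claw":1,"delta_pos":[0,0,0],"rotation":[0,0,0]},{"claw":1,"delta_pos":[0,0,0],"rotation":[0,0,0]},{"claw":1,"delta_pos":[0,0,0],"rotation":[0,0,0]},{"claw":1,"delta_pos":[0,0,0],"rotation":[0,0,0]},{"claw":1,"delta_pos":[0,0,0],"rotation":[0,0,0]},{"claw":1,"delta_pos":[0,0,0],"rotation":[0,0,0]}]' 60
python3 rel.py 
python3 -c "
from h import *
snap('side','s1.png')"
```

```text
t 3.27 pos [547.5  -8.   30.4] psi 82.84 tilt [-0.15 -0.  ] op 0.497 gf 0.0 F [-0.8 -0.1 -0.6] q6 [-5.  2.]
rotz -0.16  then cm x,y,z: [ 0.24 -0.08  0.04]
clock: 3.77
position: [549.4, -7.3, 33.4]
ee_rot: [2.35, 2.082, 0.0]
contact_force: [-2.6, -1.1, 5.8]
opening: 0.119
grasp_force: 60.6
t 3.77 pos [549.4  -7.3  33.4] psi 83.1 tilt [ 0.09 -0.07] op 0.119 gf 60.6 F [-2.6 -1.1  5.8] q6 [-5.  2.]
```

View pics/s1.png

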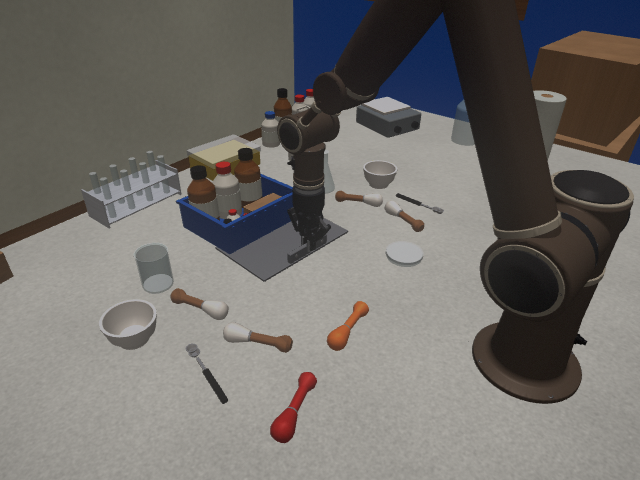

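```bash
python3 -m inch '[{"claw":1,"delta_pos":[0,-0.2,-0.2],"rotation":[0,0,0]},{"claw":1,"delta_pos":[0,-0.4,0],"rotation":[0,0,0]},{"claw":1,"delta_pos":[0,-0.5,0],"rotation":[0,0,0]},{"claw":1,"delta_pos":[0,-0.5,0],"rotation":[0,0,0]},{"claw":1,"delta_pos":[0,-0.5,0],"rotation":[0,0,0]},{"claw":1,"delta_pos":[0,-0.5,0],"rotation":[0,0,0]},{"claw":1,"delta_pos":[0,-0.5,0],"rotation":[0,0,0]},{"claw":1,"delta_pos":[0,-0.5,0],"rotation":[0,0,0]},{"claw":1,"delta_pos":[0,-0.5,0],"rotation":[0,0,0]},{"claw":1,"delta_pos":[0,-0.5,0],"rotation":[0,0,0]}]' 
python3 rel.py
python3 -m inch '[{"claw":1,"delta_pos":[0,-0.5,0],"rotation":[0,0,0]},{"claw":1,"delta_pos":[0,-0.5,0],"rotation":[0,0,0]},{"claw":1,"delta_pos":[0,-0.5,0],"rotation":[0,0,0]},{"claw":1,"delta_pos":[0,-0.5,0],"rotation":[0,0,0]},{"claw":1,"delta_pos":[0,-0.6,0],"rotation":[0,0,0]},{"claw":1,"delta_pos":[0,-0.6,0],"rotation":[0,0,0]},{"claw":1,"delta_pos":[0,-0.6,0],"rotation":[0,0,0]},{"claw":1,"delta_pos":[0,-0.6,0],"rotation":[0,0,0]},{"claw":1,"delta_pos":[0,-0.5,0],"rotation":[0,0,0]},{"claw":1,"delta_pos":[0,-0.2,0],"rotation":[0,0,0]}]' >/dev/null
python3 rel.py
python3 -c "
from h import *
snap('side','s2.png');im=snap('top','t2.png');cv2.imwrite('pics/c2.png',np.vstack([im[60:330,90:540,::-1],cv2.imread('pics/s2.png')[130:330,120:570]]))"
```

```text
clock: 4.65
position: [502.7, -1.3, 33.8]
ee_rot: [2.353, 2.081, 0.001]
contact_force: [4.0, -0.2, -3.1]
opening: 0.125
grasp_force: 58.9
t 4.65 pos [502.7  -1.3  33.8] psi 82.97 tilt [ 0.03 -0.  ] op 0.125 gf 58.9 F [ 4.  -0.2 -3.1] q6 [-5.  2.]
t 5.48 pos [451.    5.1  33.5] psi 82.99 tilt [-0.08  0.  ] op 0.126 gf 58.9 F [ 0.9  0.1 -2.5] q6 [-5.  2.]
```

View pics/c2.png

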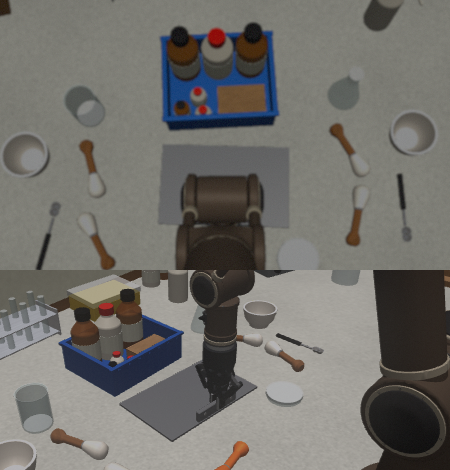

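```bash
python3 -m inch '[{"claw":0.4,"delta_pos":[0,0,0],"rotation":[0,0,0]},{"claw":0.4,"delta_pos":[0,0,0],"rotation":[0,0,0]},{"claw":0.4,"delta_pos":[0,0,0],"rotation":[0,0,0]},{"claw":0.4,"delta_pos":[0,0,-1],"rotation":[0,0,0]},{"claw":0.4,"delta_pos":[0,0,-2],"rotation":[0,0,0]},{"claw":0.4,"delta_pos":[0,0,-3],"rotation":[0,0,0]},{"claw":0.4,"delta_pos":[0,0,-3],"rotation":[0,0,0]},{"claw":0.4,"delta_pos":[3,0,-2],"rotation":[0,0,0]},{"claw":0.4,"delta_pos":[3,0,0],"rotation":[0,0,0]},{"claw":0.4,"delta_pos":[3,0,0],"rotation":[0,0,0]}]' 40 
python3 -m inch '[{"claw":0.4,"delta_pos":[3,0,0],"rotation":[0,0,6]},{"claw":0.4,"delta_pos":[3,0,0],"rotation":[0,0,6]},{"claw":0.4,"delta_pos":[3,0,0],"rotation":[0,0,6]},{"claw":0.4,"delta_pos":[3,0,0],"rotation":[0,0,6]},{"claw":0.4,"delta_pos":[3,0,0],"rotation":[0,0,6]},{"claw":0.4,"delta_pos":[3,0,0],"rotation":[0,0,6]},{"claw":0.4,"delta_pos":[3,0,0],"rotation":[0,0,6]},{"claw":0.4,"delta_pos":[0,0,0],"rotation":[0,0,6]},{"claw":0.4,"delta_pos":[0,0,0],"rotation":[0,0,6]},{"claw":0.4,"delta_pos":[0,0,0],"rotation":[0,0,3]}]' >/dev/null
python3 rel.py 436.4 292.3 100 25.9
cat > board.py <<'E'
from h import *
def board(im):
    g=im.max(2).astype(int)
    s=((g<103)&(g>60)&(g-im.min(2)<22)).astype(np.uint8)
    s[:190]=0;s[330:]=0;s[:,:235]=0;s[:,395:]=0
    s=cv2.morphologyEx(s,cv2.MORPH_OPEN,np.ones((5,5),np.uint8))
    b,l=blobs(s,2000,20000);m=(l==max(b,key=lambda q:q[1])[0])
    ys,xs=np.where(m);H=cv2.convexHull(np.c_[xs,ys].astype(np.int32))[:,0]
    W=ray(H,6)[:,:2].astype(np.float32);return cv2.minAreaRect(W)
E
python3 -c "
from board import *
im=snap('top','t3.png');print(board(im));show(find(im))
cv2.imwrite('pics/c3.png',cv2.resize(im[60:360,90:540,::-1],None,fx=1.7,fy=1.7))"
```

```text
clock: 6.42
position: [465.6, 95.1, 146.9]
ee_rot: [2.353, 2.076, 0.008]
contact_force: [1.1, -0.3, -0.8]
opening: 0.601
grasp_force: 0.0
t 7.25 pos [550.6 281.1 144.1] psi 25.77 tilt [-0. -0.] op 0.6 gf 0.0 F [-0.6  0.3 -0.5] q6 [23. 87.]
rotz -0.13  then cm x,y,z: [-9.78 -5.99  4.41]Traceback (most recent call last):
  File "<string>", line 3, in <module>
    im=snap('top','t3.png');print(board(im));show(find(im))
                                  ~~~~~^^^^
  File "board.py", line 7, in board
    b,l=blobs(s,2000,20000);m=(l==max(b,key=lambda q:q[1])[0])
                                  ~~~^^^^^^^^^^^^^^^^^^^^^
ValueError: max() iterable argument is empty
```

View pics/t3.png

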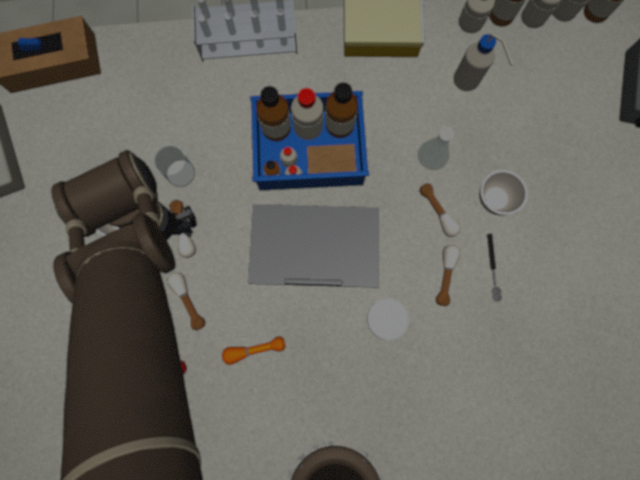

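```bash
python3 -c "
from h import *
im=cv2.imread('pics/t3.png')[:,:,::-1]
for p in[(300,230),(350,270),(450,350)]:print(im[p[1]-2:p[1]+3,p[0]-2:p[0]+3].mean((0,1)))
im=cv2.imread('pics/t2.png')[:,:,::-1]
for p in[(270,230),(370,240),(450,350)]:print(im[p[1]-2:p[1]+3,p[0]-2:p[0]+3].mean((0,1)))"
```

```text
[100.76 100.96 101.8 ]
[108.88 108.76 109.  ]
[126.92 126.84 119.12]
[98.2  98.32 98.84]
[102.92 103.12 103.04]
[124.68 124.28 116.76]
```

The board is drawn out, from rows 206 to 287 and columns 249 to 380. The crate stands flat with its bottom edge at row 187, so there's bare bench between them. Exposure shifts from picture to picture, so I'll normalise it.

```bash
cat >> h.py <<'E'
def norm(im):
    b=np.median(im[340:400,420:600].astype(float).reshape(-1,3).max(1));return np.clip(im*113./b,0,255).astype(np.uint8)
E
sed -i 's/(g<103)&(g>60)/(g<103)\&(g>70)/; s/    g=im/    im=norm(im);g=im/' board.py
sed -i 's/    x0,y0,x1,y1=box;/    im=norm(im);x0,y0,x1,y1=box;/' h.py
python3 -c "
from board import *
im=cv2.imread('pics/t3.png')[:,:,::-1];print(board(im));show(find(im))"
```

```text
((542.0784301757812, -2.1480865478515625), (297.5359802246094, 191.41160583496094), 83.4727783203125)
pestle [ 601.9 -299.8] yaw -152.4 L 126.4 px [431. 197.] 100
pestle [611.2 303.8] yaw -170.1 L 123.8 px [176. 207.] 91
pestle [ 440.  -296.8] yaw -20.4 L 130.3 px [445. 289.] 111
pestle [434.4 295. ] yaw 25.9 L 131.2 px [193. 314.] 113
scoop [ 527.2 -411.2] yaw -3.7 L 82.4 px [491. 252.] [10.3 21. ]
```

```bash
python3 -m inch '[{"claw":0.4,"delta_pos":[-2.5,-1.5,0],"rotation":[0,0,0]},{"claw":0.4,"delta_pos":[-2.5,-1.5,0],"rotation":[0,0,0]},{"claw":0.4,"delta_pos":[-2.5,-1.5,1.5],"rotation":[0,0,0]},{"claw":0.4,"delta_pos":[-2.4,-1.5,3],"rotation":[0,0,0]},{"claw":0.4,"delta_pos":[0,0,2],"rotation":[0,0,0]},{"claw":0.4,"delta_pos":[0,0,0],"rotation":[0,0,0]}]' >/dev/null
python3 rel.py 435.4 293.6 22.5 25.9
python3 -c "
from h import *
im=snap('side','s4.png');q=proj([435,294,40],'side')[0].astype(int);cv2.imwrite('pics/c4.png',cv2.resize(im[q[1]-60:q[1]+60,q[0]-80:q[0]+80,::-1],None,fx=4,fy=4));print(q)"
```

```text
t 7.8 pos [429.8 288.9  75.1] psi 26.12 tilt [-0.49 -0.27] op 0.598 gf 0.0 F [-0.1 -0.7 -1. ] q6 [29. 93.]
rotz 0.22  then cm x,y,z: [ 0.71 -0.17  5.26]
[256 329]
```

View pics/c4.png

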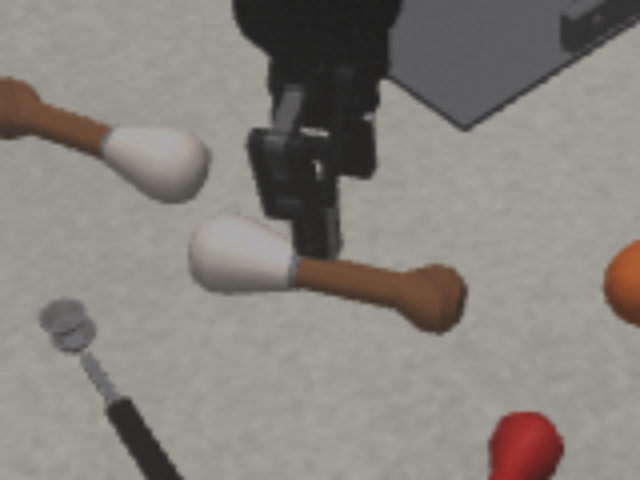

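The crop confirms the white-headed, brown-handled pestle B (head at crop (240,255)). The jaws are above its waist, and the orange and red look-alikes are to the right.

```bash
python3 -m inch '[{"claw":0.4,"delta_pos":[0.4,-0.1,1.5],"rotation":[0,0,0.2]},{"claw":0.4,"delta_pos":[0.2,0,2],"rotation":[0,0,0]},{"claw":0.4,"delta_pos":[0,0,1.6],"rotation":[0,0,0]},{"claw":0.4,"delta_pos":[0,0,0],"rotation":[0,0,0]},{"claw":1,"delta_pos":[0,0,0],"rotation":[0,0,0]},{"claw":1,"delta_pos":[0,0,0],"rotation":[0,0,0]},{"claw":1,"delta_pos":[0,0,0],"rotation":[0,0,0]},{"claw":1,"delta_pos":[0,0,0],"rotation":[0,0,0]},{"claw":1,"delta_pos":[0,0,0],"rotation":[0,0,0]},{"claw":1,"delta_pos":[0,0,0],"rotation":[0,0,0]}]' 50
python3 -c "
import numpy as np
m=np.array([541,-3]);a=np.radians(-6.7);u=np.array([np.cos(a),np.sin(a)]);w=np.array([-u[1],u[0]])
for n,x,y in[('B',5,26),('A',5,78),('D',5,-26),('C',5,-78),('SL',8,124),('SR',8,-124)]:print(n,(m+x*u+y*w).round(1))"
python3 rel.py 549 22 80 -6.7
```

```text
clock: 8.68
position: [441.9, 295.4, 29.6]
ee_rot: [-3.062, -0.7, -0.006]
contact_force: [0.4, -0.7, 6.4]
opening: 0.19
grasp_force: 71.1
B [549.   22.2]
A [555.1  73.9]
D [542.9 -29.4]
C [536.9 -81.1]
SL [563.4 119.2]
SR [ 534.5 -127.1]
t 8.68 pos [441.9 295.4  29.6] psi 25.76 tilt [0.22 0.11] op 0.19 gf 71.1 F [ 0.4 -0.7  6.4] q6 [29. 93.]
rotz 32.46  then cm x,y,z: [13.83 25.9  -5.04]
```

```bash
python3 -m inch '[{"claw":1,"delta_pos":[0,0,-1],"rotation":[0,0,0]},{"claw":1,"delta_pos":[0,0,-2],"rotation":[0,0,0]},{"claw":1,"delta_pos":[0,0,-2],"rotation":[0,0,0]},{"claw":1,"delta_pos":[0,0,-2],"rotation":[0,0,5.4]},{"claw":1,"delta_pos":[0,0,0],"rotation":[0,0,5.4]},{"claw":1,"delta_pos":[0,0,0],"rotation":[0,0,5.4]},{"claw":1,"delta_pos":[0,0,0],"rotation":[0,0,5.4]},{"claw":1,"delta_pos":[0,0,0],"rotation":[0,0,5.4]},{"claw":1,"delta_pos":[0,0,0],"rotation":[0,0,5.4]},{"claw":1,"delta_pos":[0,0,0],"rotation":[0,0,0]}]' >/dev/null
python3 -m inch '[{"claw":1,"delta_pos":[1.4,2.6,0],"rotation":[0,0,0]},{"claw":1,"delta_pos":[1.4,2.6,0],"rotation":[0,0,0]},{"claw":1,"delta_pos":[1.4,2.6,0],"rotation":[0,0,0]},{"claw":1,"delta_pos":[1.4,2.6,0],"rotation":[0,0,0]},{"claw":1,"delta_pos":[1.4,2.6,0],"rotation":[0,0,0]},{"claw":1,"delta_pos":[1.4,2.6,0],"rotation":[0,0,0]},{"claw":1,"delta_pos":[1.4,2.6,0],"rotation":[0,0,0]},{"claw":1,"delta_pos":[1.4,2.6,0],"rotation":[0,0,0]},{"claw":1,"delta_pos":[1.4,2.6,0],"rotation":[0,0,0]},{"claw":1,"delta_pos":[1.4,2.5,0],"rotation":[0,0,0]}]' >/dev/null
python3 -m inch '[{"claw":1,"delta_pos":[0,0,0],"rotation":[0,0,0]},{"claw":1,"delta_pos":[0,0,0],"rotation":[0,0,0]},{"claw":1,"delta_pos":[0,0,0],"rotation":[0,0,0]},{"claw":1,"delta_pos":[0,0,0],"rotation":[0,0,0]}]' >/dev/null
python3 rel.py 554 21.6 36 -6.7
```

```text
t 10.68 pos [548.1  22.   97.3] psi -6.54 tilt [-0.09  0.02] op 0.187 gf 71.5 F [-0.8 -0.  -2. ] q6 [-2. 94.]
rotz 0.16  then cm x,y,z: [ 0.59 -0.03  6.13]
```

```bash
python3 -m inch '[{"claw":1,"delta_pos":[0.6,0,1.5],"rotation":[0,0,0]},{"claw":1,"delta_pos":[0,0,2],"rotation":[0,0,0]},{"claw":1,"delta_pos":[0,0,1.4],"rotation":[0,0,0]},{"claw":1,"delta_pos":[0,0,0.7],"rotation":[0,0,0]},{"claw":1,"delta_pos":[0,0,0.3],"rotation":[0,0,0]},{"claw":1,"delta_pos":[0,0,0.2],"rotation":[0,0,0]},{"claw":1,"delta_pos":[0,0,0],"rotation":[0,0,0]},{"claw":1,"delta_pos":[0,0,0],"rotation":[0,0,0]}]' >/dev/null
python3 rel.py
python3 -m inch '[{"claw":0.65,"delta_pos":[0,0,0],"rotation":[0,0,0]},{"claw":0.65,"delta_pos":[0,0,0],"rotation":[0,0,0]},{"claw":0.65,"delta_pos":[0,0,0],"rotation":[0,0,0]},{"claw":0.65,"delta_pos":[0,0,-0.5],"rotation":[0,0,0]},{"claw":0.65,"delta_pos":[0,0,-1.5],"rotation":[0,0,0]},{"claw":0.65,"delta_pos":[0,0,-3],"rotation":[0,0,0]},{"claw":0.65,"delta_pos":[0,0,-3],"rotation":[0,0,0]},{"claw":0.65,"delta_pos":[0,0,-1],"rotation":[0,0,0]},{"claw":0.4,"delta_pos":[0,0,0],"rotation":[0,0,0]}]' >/dev/null
python3 rel.py 460.9 407.5 60 -16.9;python3 rel.py 611 304 60 10
```

```text
t 11.35 pos [555.8  20.6  37.5] psi -6.6 tilt [ 0.09 -0.  ] op 0.191 gf 71.5 F [-0.2  0.  -1.7] q6 [-2. 94.]
t 12.1 pos [558.4  20.2 130.8] psi -6.63 tilt [ 0.49 -0.02] op 0.473 gf 0.0 F [ 0.1 -0.2 -0.2] q6 [-2. 94.]
rotz 10.27  then cm x,y,z: [-20.58 -34.22   7.08]
t 12.1 pos [558.4  20.2 130.8] psi -6.63 tilt [ 0.49 -0.02] op 0.473 gf 0.0 F [ 0.1 -0.2 -0.2] q6 [-2. 94.]
rotz -16.63  then cm x,y,z: [ 10.11 -27.03   7.08]
```

```bash
python3 -m inch '[{"claw":0.4,"delta_pos":[0,0,0],"rotation":[0,0,-5.5]},{"claw":0.4,"delta_pos":[0,0,0],"rotation":[0,0,-5.5]},{"claw":0.4,"delta_pos":[0,0,0],"rotation":[0,0,-5.5]},{"claw":0.4,"delta_pos":[1.4,-3.9,0],"rotation":[0,0,0]},{"claw":0.4,"delta_pos":[1.4,-3.9,0],"rotation":[0,0,0]},{"claw":0.4,"delta_pos":[1.4,-3.9,0],"rotation":[0,0,0]},{"claw":0.4,"delta_pos":[1.4,-3.9,0],"rotation":[0,0,0]},{"claw":0.4,"delta_pos":[1.4,-3.9,0],"rotation":[0,0,0]},{"claw":0.4,"delta_pos":[1.4,-3.9,1],"rotation":[0,0,0]},{"claw":0.4,"delta_pos":[1.4,-3.6,2],"rotation":[0,0,0]}]' >/dev/null
python3 -m inch '[{"claw":0.4,"delta_pos":[0,0,2],"rotation":[0,0,0]},{"claw":0.4,"delta_pos":[0,0,0],"rotation":[0,0,0]},{"claw":0.4,"delta_pos":[0,0,0],"rotation":[0,0,0]},{"claw":0.4,"delta_pos":[0,0,0],"rotation":[0,0,0]}]' >/dev/null
python3 rel.py 611 304.5 25 10
python3 -c "
from h import *
im=snap('top','t5.png');show(find(im))
im=snap('side','s5.png');cv2.imwrite('pics/c5.png',cv2.resize(im[180:420,80:400,::-1],None,fx=2,fy=2))"
```

```text
t 13.27 pos [604.2 299.5  76.9] psi 9.82 tilt [-0.12 -0.07] op 0.602 gf 0.0 F [ 1.   0.8 -0. ] q6 [ 23. 103.]
rotz -0.18  then cm x,y,z: [ 0.76 -0.38  5.19]
pestle [ 601.5 -300.3] yaw -152.6 L 127.6 px [431. 197.] 95
pestle [587.1 298.7] yaw -172.7 L 74.6 px [181. 226.] 94
pestle [553.  24.] yaw -6.2 L 131.9 px [302. 253.] 98
pestle [ 440.3 -296.8] yaw -20.4 L 130.9 px [445. 289.] 104
scoop [ 527.2 -411.1] yaw -3.6 L 82.4 px [491. 252.] [10.4 20.8]
```

View pics/c5.png

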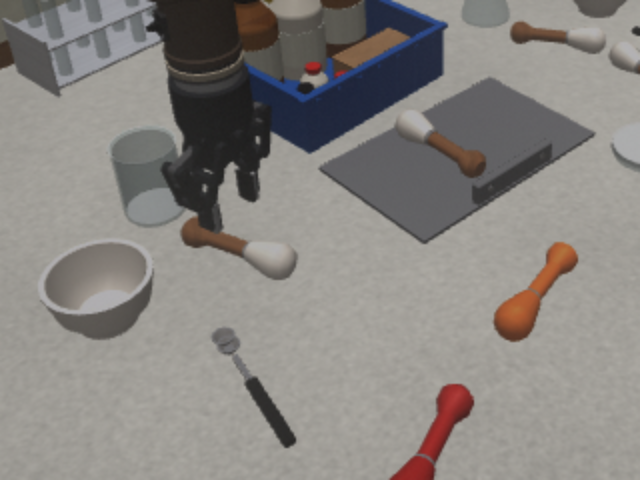

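Pestle B lies square on the board with its head away from the strip. The jaws are over pestle A, and the crate and beaker are clear.

```bash
python3 -m inch '[{"claw":0.4,"delta_pos":[0.5,-0.4,1.5],"rotation":[0,0,0]},{"claw":0.4,"delta_pos":[0,0,2],"rotation":[0,0,0]},{"claw":0.4,"delta_pos":[0,0,1.6],"rotation":[0,0,0]},{"claw":0.4,"delta_pos":[0,0,0],"rotation":[0,0,0]},{"claw":1,"delta_pos":[0,0,0],"rotation":[0,0,0]},{"claw":1,"delta_pos":[0,0,0],"rotation":[0,0,0]},{"claw":1,"delta_pos":[0,0,0],"rotation":[0,0,0]},{"claw":1,"delta_pos":[0,0,0],"rotation":[0,0,0]},{"claw":1,"delta_pos":[0,0,0],"rotation":[0,0,0]},{"claw":1,"delta_pos":[0,0,0],"rotation":[0,0,0]}]' >/dev/null
python3 rel.py
python3 -m inch '[{"claw":1,"delta_pos":[0,0,-1],"rotation":[0,0,0]},{"claw":1,"delta_pos":[0,0,-2],"rotation":[0,0,0]},{"claw":1,"delta_pos":[0,0,-2],"rotation":[0,0,0]},{"claw":1,"delta_pos":[0,0,-2],"rotation":[0,0,0]},{"claw":1,"delta_pos":[0,0,-1],"rotation":[0,0,0]},{"claw":1,"delta_pos":[0,0,0],"rotation":[0,0,0]},{"claw":1,"delta_pos":[0,0,0],"rotation":[0,0,0]},{"claw":1,"delta_pos":[0,0,0],"rotation":[0,0,0]}]' >/dev/null
python3 rel.py 555 74 100 10
```

```text
t 14.2 pos [610.2 305.7  28.2] psi 9.87 tilt [0.14 0.03] op 0.187 gf 48.7 F [ 0.3 -0.7  3.8] q6 [ 23. 103.]
t 14.87 pos [607.9 305.  105.3] psi 9.87 tilt [-0.14 -0.06] op 0.189 gf 48.6 F [ 0.2  0.1 -1.4] q6 [ 23. 103.]
rotz -0.13  then cm x,y,z: [-9.22 21.83  0.53]
```

```bash
python3 -m inch '[{"claw":1,"delta_pos":[0,0,0],"rotation":[0,0,-7.1]},{"claw":1,"delta_pos":[0,0,0],"rotation":[0,0,-7.1]},{"claw":1,"delta_pos":[0,0,0],"rotation":[0,0,-7.1]},{"claw":1,"delta_pos":[0,0,0],"rotation":[0,0,-7.1]},{"claw":1,"delta_pos":[0,0,0],"rotation":[0,0,-7.1]},{"claw":1,"delta_pos":[0,0,0],"rotation":[0,0,-7.1]},{"claw":1,"delta_pos":[0,0,0],"rotation":[0,0,-7.1]},{"claw":1,"delta_pos":[0,0,0],"rotation":[0,0,-7.1]},{"claw":1,"delta_pos":[0,0,0],"rotation":[0,0,-7.1]},{"claw":1,"delta_pos":[0,0,0],"rotation":[0,0,-7.1]}]' >/dev/null
python3 -m inch '[{"claw":1,"delta_pos":[0,0,0],"rotation":[0,0,-7.1]},{"claw":1,"delta_pos":[0,0,0],"rotation":[0,0,-7.1]},{"claw":1,"delta_pos":[0,0,0],"rotation":[0,0,-7.1]},{"claw":1,"delta_pos":[0,0,0],"rotation":[0,0,-7.1]},{"claw":1,"delta_pos":[0,0,0],"rotation":[0,0,-7.1]},{"claw":1,"delta_pos":[0,0,0],"rotation":[0,0,-7.1]},{"claw":1,"delta_pos":[0,0,0],"rotation":[0,0,-7.1]},{"claw":1,"delta_pos":[0,0,0],"rotation":[0,0,-7.1]},{"claw":1,"delta_pos":[0,0,0],"rotation":[0,0,-7.1]},{"claw":1,"delta_pos":[0,0,0],"rotation":[0,0,-7.1]}]' >/dev/null
python3 -m inch '[{"claw":1,"delta_pos":[0,0,0],"rotation":[0,0,-7.1]},{"claw":1,"delta_pos":[0,0,0],"rotation":[0,0,-7.1]},{"claw":1,"delta_pos":[0,0,0],"rotation":[0,0,-7.1]},{"claw":1,"delta_pos":[0,0,0],"rotation":[0,0,0]},{"claw":1,"delta_pos":[0,0,0],"rotation":[0,0,0]}]' >/dev/null
python3 rel.py 555 74 100 173.3
```

```text
t 16.95 pos [607.9 305.  104.8] psi 172.98 tilt [-0.18 -0.07] op 0.184 gf 48.7 F [-0.5  1.  -2.5] q6 [ 23. -60.]
rotz -0.32  then cm x,y,z: [  2.56 -23.56   0.48]
```

```bash
python3 -m inch '[{"claw":1,"delta_pos":[1.2,-1.5,0],"rotation":[0,0,-0.3]},{"claw":1,"delta_pos":[1.3,-3,0],"rotation":[0,0,0]},{"claw":1,"delta_pos":[0,-3,0],"rotation":[0,0,0]},{"claw":1,"delta_pos":[0,-3,0],"rotation":[0,0,0]},{"claw":1,"delta_pos":[0,-3,0],"rotation":[0,0,0]},{"claw":1,"delta_pos":[0,-3,0],"rotation":[0,0,0]},{"claw":1,"delta_pos":[0,-3,0],"rotation":[0,0,0]},{"claw":1,"delta_pos":[0,-3,0],"rotation":[0,0,0]},{"claw":1,"delta_pos":[0,-1.1,0],"rotation":[0,0,0]},{"claw":1,"delta_pos":[0,0,0],"rotation":[0,0,0]}]' >/dev/null
python3 -m inch '[{"claw":1,"delta_pos":[0,0,3],"rotation":[0,0,0]},{"claw":1,"delta_pos":[0,0,2],"rotation":[0,0,0]},{"claw":1,"delta_pos":[0,0,0],"rotation":[0,0,0]},{"claw":1,"delta_pos":[0,0,0],"rotation":[0,0,0]},{"claw":1,"delta_pos":[0,0,0],"rotation":[0,0,0]},{"claw":1,"delta_pos":[0,0,0],"rotation":[0,0,0]}]' >/dev/null
python3 rel.py 555 74 34.5 173.3
```

```text
t 18.28 pos [558.8  74.6  58.2] psi 173.48 tilt [0.17 0.02] op 0.189 gf 48.9 F [ 0.2  0.7 -1.5] q6 [  3. -80.]
rotz 0.18  then cm x,y,z: [ 0.37 -0.11  2.37]
```

```bash
python3 -m inch '[{"claw":1,"delta_pos":[0.2,0,1],"rotation":[0,0,0]},{"claw":1,"delta_pos":[0,0,0.8],"rotation":[0,0,0]},{"claw":1,"delta_pos":[0,0,0.4],"rotation":[0,0,0]},{"claw":1,"delta_pos":[0,0,0.2],"rotation":[0,0,0]},{"claw":1,"delta_pos":[0,0,0],"rotation":[0,0,0]},{"claw":1,"delta_pos":[0,0,0],"rotation":[0,0,0]}]' >/dev/null
python3 rel.py
python3 -m inch '[{"claw":0.65,"delta_pos":[0,0,0],"rotation":[0,0,0]},{"claw":0.65,"delta_pos":[0,0,0],"rotation":[0,0,0]},{"claw":0.65,"delta_pos":[0,0,0],"rotation":[0,0,0]},{"claw":0.65,"delta_pos":[0,0,-0.5],"rotation":[0,0,0]},{"claw":0.65,"delta_pos":[0,0,-1.5],"rotation":[0,0,0]},{"claw":0.65,"delta_pos":[0,0,-3],"rotation":[0,0,0]},{"claw":0.65,"delta_pos":[0,0,-3],"rotation":[0,0,0]},{"claw":0.65,"delta_pos":[0,0,-1],"rotation":[0,0,0]},{"claw":0.65,"delta_pos":[0,0,0],"rotation":[0,0,0]},{"claw":0.65,"delta_pos":[0,0,0],"rotation":[0,0,0]}]' >/dev/null
python3 -c "
from h import *
im=snap('top','t6.png');show(find(im))"
python3 rel.py 450 411 90 163.1
```

```text
t 18.78 pos [554.7  74.3  34. ] psi 173.46 tilt [-0.14  0.  ] op 0.186 gf 50.4 F [-5.5  0.8 10.7] q6 [  3. -80.]
pestle [ 602.3 -299.8] yaw -152.6 L 125.7 px [431. 197.] 91
pestle [ 440.3 -296.9] yaw -20.5 L 130.9 px [445. 289.] 109
scoop [ 527.2 -411. ] yaw -3.5 L 82.5 px [491. 252.] [10.3 20.3]
scoop [460.  407.6] yaw -17.0 L 80.9 px [133. 311.] [3.7 8.5]
t 19.67 pos [554.4  74.1 121.7] psi 173.46 tilt [-0.1  -0.01] op 0.354 gf 0.0 F [-0.6 -0.2 -0.2] q6 [  3. -80.]
rotz 10.36  then cm x,y,z: [19.79 29.2   3.17]
```

```bash
python3 -m inch '[{"claw":0.65,"delta_pos":[0,0,0],"rotation":[0,0,5.2]},{"claw":0.65,"delta_pos":[0,0,0],"rotation":[0,0,5.2]},{"claw":0.65,"delta_pos":[2.5,3.7,0],"rotation":[0,0,0]},{"claw":0.65,"delta_pos":[2.5,3.7,0],"rotation":[0,0,0]},{"claw":0.65,"delta_pos":[2.5,3.7,0],"rotation":[0,0,0]},{"claw":0.65,"delta_pos":[2.5,3.7,0],"rotation":[0,0,0]},{"claw":0.65,"delta_pos":[2.5,3.7,0],"rotation":[0,0,0]},{"claw":0.65,"delta_pos":[2.5,3.7,0],"rotation":[0,0,0]},{"claw":0.65,"delta_pos":[2.5,3.7,2],"rotation":[0,0,0]},{"claw":0.65,"delta_pos":[2.3,3.3,2],"rotation":[0,0,0]}]' >/dev/null
python3 -m inch '[{"claw":0.65,"delta_pos":[0,0,2],"rotation":[0,0,0]},{"claw":0.65,"delta_pos":[0,0,0],"rotation":[0,0,0]},{"claw":0.65,"delta_pos":[0,0,0],"rotation":[0,0,0]},{"claw":0.65,"delta_pos":[0,0,0],"rotation":[0,0,0]},{"claw":0.65,"delta_pos":[0,0,0],"rotation":[0,0,0]},{"claw":0.65,"delta_pos":[0,0,0],"rotation":[0,0,0]}]' >/dev/null
python3 rel.py 449 411 21 163.1
python3 -c "
from h import *
im=snap('side','s6.png');cv2.imwrite('pics/c6.png',cv2.resize(im[220:420,120:380,::-1],None,fx=3,fy=3))
im=snap('top','t7.png');show(find(im))"
```

```text
t 21.0 pos [460.4 384.3  68.3] psi 162.96 tilt [0.09 0.06] op 0.349 gf 0.0 F [ 0.1  0.2 -0.3] q6 [ 36. -37.]
rotz -0.14  then cm x,y,z: [1.87 2.22 4.73]
pestle [ 602. -300.] yaw -152.7 L 126.4 px [431. 197.] 101
pestle [566.   77.8] yaw -4.3 L 130.0 px [278. 250.] 105
pestle [553.  24.] yaw -6.1 L 132.0 px [302. 253.] 105
pestle [ 440.5 -297. ] yaw -20.4 L 131.5 px [445. 289.] 105
scoop [ 527.2 -411.1] yaw -3.5 L 82.5 px [491. 252.] [10.6 20.4]
```

View pics/c6.png

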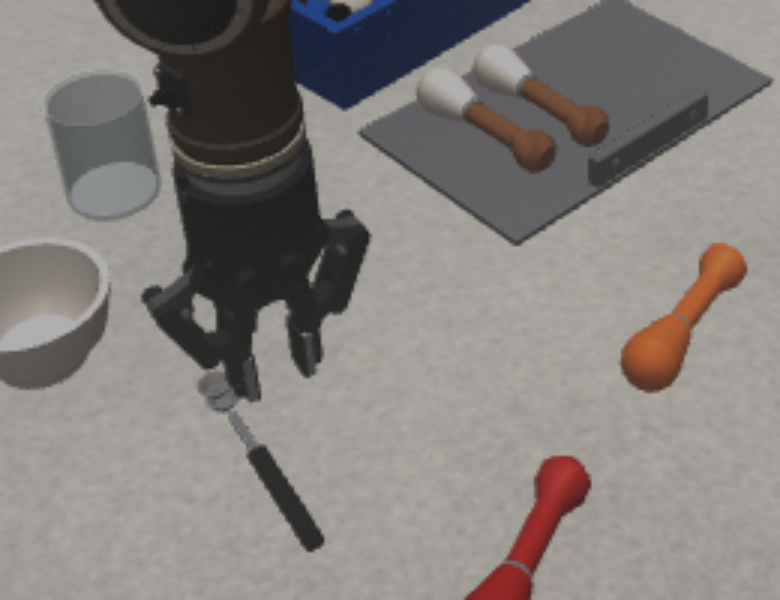

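Pestles A and B lie parallel on the board. Scoop L is undisturbed, and the gripper still has to go about 29 mm toward its handle.

```bash
python3 -m inch '[{"claw":0.65,"delta_pos":[1,1.2,0],"rotation":[0,0,0]},{"claw":0.65,"delta_pos":[0.9,1,0],"rotation":[0,0,0]},{"claw":0.65,"delta_pos":[0,0,1.5],"rotation":[0,0,0]},{"claw":0.65,"delta_pos":[0,0,1.5],"rotation":[0,0,0]},{"claw":0.65,"delta_pos":[0,0,0],"rotation":[0,0,0]},{"claw":0.65,"delta_pos":[0,0,0],"rotation":[0,0,0]},{"claw":0.65,"delta_pos":[0,0,0],"rotation":[0,0,0]}]' >/dev/null
python3 rel.py 449 411 21 163.1
```

```text
t 21.68 pos [447.7 411.9  37.8] psi 163.07 tilt [0.04 0.03] op 0.352 gf 0.0 F [-0.1 -0.3  0.2] q6 [ 39. -35.]
rotz -0.03  then cm x,y,z: [-0.15 -0.04  1.68]
```

```bash
python3 -m inch '[{"claw":0.65,"delta_pos":[0,0,1],"rotation":[0,0,0]},{"claw":0.65,"delta_pos":[0,0,0.7],"rotation":[0,0,0]},{"claw":0.65,"delta_pos":[0,0,0],"rotation":[0,0,0]},{"claw":0.65,"delta_pos":[0,0,0],"rotation":[0,0,0]},{"claw":1,"delta_pos":[0,0,0],"rotation":[0,0,0]},{"claw":1,"delta_pos":[0,0,0],"rotation":[0,0,0]},{"claw":1,"delta_pos":[0,0,0],"rotation":[0,0,0]},{"claw":1,"delta_pos":[0,0,0],"rotation":[0,0,0]},{"claw":1,"delta_pos":[0,0,0],"rotation":[0,0,0]}]' 40 >/dev/null
python3 rel.py
python3 -m inch '[{"claw":1,"delta_pos":[0,0,-1],"rotation":[0,0,0]},{"claw":1,"delta_pos":[0,0,-2],"rotation":[0,0,0]},{"claw":1,"delta_pos":[0,0,-2.5],"rotation":[0,0,0]},{"claw":1,"delta_pos":[0,0,-2],"rotation":[0,0,-5.1]},{"claw":1,"delta_pos":[0,0,0],"rotation":[0,0,-5.1]},{"claw":1,"delta_pos":[0,0,0],"rotation":[0,0,0]},{"claw":1,"delta_pos":[0,0,0],"rotation":[0,0,0]},{"claw":1,"delta_pos":[0,0,0],"rotation":[0,0,0]}]' 40 >/dev/null
python3 -c "
import numpy as np
m=np.array([541,-3]);a=np.radians(-6.7);u=np.array([np.cos(a),np.sin(a)]);w=np.array([-u[1],u[0]])
print(m-4*u+127*w)"
python3 rel.py 552.5 124 90 173.3
python3 -c "
from h import *
im=snap('side','s8.png');cv2.imwrite('pics/c8.png',cv2.resize(im[220:420,120:380,::-1],None,fx=2,fy=2))"
```

```text
t 22.43 pos [447.5 411.6  20.3] psi 163.07 tilt [0.02 0.01] op 0.121 gf 40.5 F [-0.   0.2  0.8] q6 [ 39. -35.]
[551.84450101 123.59935544]
t 23.1 pos [446.6 410.9  94.6] psi 173.16 tilt [-0.08 -0.06] op 0.122 gf 40.4 F [ 0.4  0.2 -0.6] q6 [ 39. -45.]
rotz -0.14  then cm x,y,z: [-13.86 -27.26   0.46]
```

View pics/c8.png

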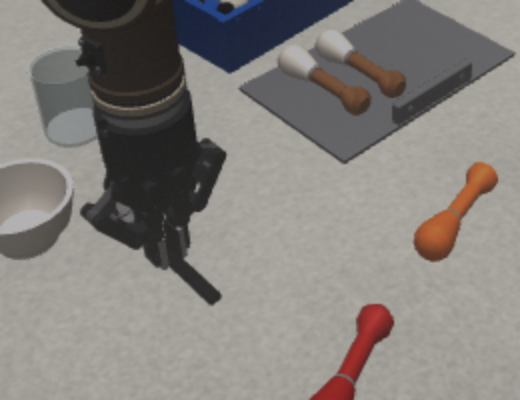

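```bash
python3 -m inch '[{"claw":1,"delta_pos":[-1,-2,0],"rotation":[0,0,0]},{"claw":1,"delta_pos":[-1.5,-3,0],"rotation":[0,0,0]},{"claw":1,"delta_pos":[-1.5,-3,0],"rotation":[0,0,0]},{"claw":1,"delta_pos":[-1.5,-3,0],"rotation":[0,0,0]},{"claw":1,"delta_pos":[-1.5,-3,0],"rotation":[0,0,0]},{"claw":1,"delta_pos":[-1.5,-3,0],"rotation":[0,0,0]},{"claw":1,"delta_pos":[-1.5,-3,0],"rotation":[0,0,0]},{"claw":1,"delta_pos":[-1.5,-3,0],"rotation":[0,0,0]},{"claw":1,"delta_pos":[-1.5,-3,0],"rotation":[0,0,0]},{"claw":1,"delta_pos":[-0.9,-1.3,0],"rotation":[0,0,0]}]' >/dev/null
python3 -m inch '[{"claw":1,"delta_pos":[0,0,2],"rotation":[0,0,0]},{"claw":1,"delta_pos":[0,0,2],"rotation":[0,0,0]},{"claw":1,"delta_pos":[0,0,0],"rotation":[0,0,0]},{"claw":1,"delta_pos":[0,0,0],"rotation":[0,0,0]},{"claw":1,"delta_pos":[0,0,0],"rotation":[0,0,0]},{"claw":1,"delta_pos":[0,0,0],"rotation":[0,0,0]},{"claw":1,"delta_pos":[0,0,0],"rotation":[0,0,0]}]' >/dev/null
python3 rel.py 552.5 124 27 173.3
```

```text
t 24.57 pos [554.3 124.6  56.3] psi 173.3 tilt [0.12 0.02] op 0.124 gf 40.4 F [-0.1 -0.2 -0.3] q6 [  8. -75.]
rotz -0.0  then cm x,y,z: [ 0.17 -0.08  2.93]
```

```bash
python3 -m inch '[{"claw":1,"delta_pos":[0.1,0,1],"rotation":[0,0,0]},{"claw":1,"delta_pos":[0,0,1],"rotation":[0,0,0]},{"claw":1,"delta_pos":[0,0,0.5],"rotation":[0,0,0]},{"claw":1,"delta_pos":[0,0,0.4],"rotation":[0,0,0]},{"claw":1,"delta_pos":[0,0,0],"rotation":[0,0,0]},{"claw":1,"delta_pos":[0,0,0],"rotation":[0,0,0]},{"claw":1,"delta_pos":[0,0,0],"rotation":[0,0,0]}]' >/dev/null
python3 rel.py
python3 -m inch '[{"claw":0.72,"delta_pos":[0,0,0],"rotation":[0,0,0]},{"claw":0.72,"delta_pos":[0,0,0],"rotation":[0,0,0]},{"claw":0.72,"delta_pos":[0,0,0],"rotation":[0,0,0]},{"claw":0.72,"delta_pos":[0,0,-0.5],"rotation":[0,0,0]},{"claw":0.72,"delta_pos":[0,0,-1.5],"rotation":[0,0,0]},{"claw":0.72,"delta_pos":[0,0,-3],"rotation":[0,0,0]},{"claw":0.65,"delta_pos":[0,0,-3],"rotation":[0,0,0]},{"claw":0.4,"delta_pos":[0,0,-2],"rotation":[0,0,0]},{"claw":0.4,"delta_pos":[0,0,0],"rotation":[0,0,0]},{"claw":0.4,"delta_pos":[0,0,0],"rotation":[0,0,0]}]' >/dev/null
python3 -c "
from h import *
im=snap('top','t9.png');show(find(im))"
python3 rel.py 440.5 -296.9 100 159.5
python3 rel.py 440.5 -296.9 100 -20.5
```

```text
t 25.15 pos [551.4 124.2  26.3] psi 173.27 tilt [-0.17 -0.02] op 0.118 gf 41.2 F [-3.7 -0.7  6.3] q6 [  8. -75.]
brown only [280.43 343.46] 100
pestle [ 602.  -299.9] yaw -152.3 L 126.4 px [431. 197.] 102
pestle [563.1  53.2] yaw -37.8 L 137.2 px [279. 250.] 114
pestle [553.  24.] yaw -6.2 L 132.0 px [302. 253.] 114
pestle [ 440.3 -296.9] yaw -20.5 L 130.9 px [445. 289.] 113
scoop [ 527.2 -411. ] yaw -3.5 L 82.5 px [491. 251.] [10.4 20.4]
t 26.03 pos [552.3 124.2 126.3] psi 173.27 tilt [0.02 0.  ] op 0.6 gf 0.0 F [ 0.2  0.2 -0.7] q6 [  8. -75.]
rotz 13.77  then cm x,y,z: [ -4.27 -43.36   2.63]
t 26.03 pos [552.3 124.2 126.3] psi 173.27 tilt [0.02 0.  ] op 0.6 gf 0.0 F [ 0.2  0.2 -0.7] q6 [  8. -75.]
rotz 193.77  then cm x,y,z: [ 4.27 43.36  2.63]
```

```bash
python3 -m inch '[{"claw":0.4,"delta_pos":[0,0,0],"rotation":[0,0,6.9]},{"claw":0.4,"delta_pos":[0,0,0],"rotation":[0,0,6.9]},{"claw":0.4,"delta_pos":[-0.3,-3.3,0],"rotation":[0,0,0]},{"claw":0.4,"delta_pos":[-0.3,-3.3,0],"rotation":[0,0,0]},{"claw":0.4,"delta_pos":[-0.3,-3.3,0],"rotation":[0,0,0]},{"claw":0.4,"delta_pos":[-0.3,-3.3,0],"rotation":[0,0,0]},{"claw":0.4,"delta_pos":[-0.3,-3.3,0],"rotation":[0,0,0]},{"claw":0.4,"delta_pos":[-0.3,-3.3,0],"rotation":[0,0,0]},{"claw":0.4,"delta_pos":[-0.3,-3.3,0],"rotation":[0,0,0]},{"claw":0.4,"delta_pos":[-0.3,-3.3,0],"rotation":[0,0,0]}]' >/dev/null
python3 -m inch '[{"claw":0.4,"delta_pos":[-0.4,-3.3,0],"rotation":[0,0,0]},{"claw":0.4,"delta_pos":[-0.4,-3.3,0],"rotation":[0,0,0]},{"claw":0.4,"delta_pos":[-0.4,-3.3,0],"rotation":[0,0,0]},{"claw":0.4,"delta_pos":[-0.4,-3.3,0],"rotation":[0,0,0]},{"claw":0.4,"delta_pos":[-0.4,-3.3,2],"rotation":[0,0,0]},{"claw":0.4,"delta_pos":[0,0,3],"rotation":[0,0,0]},{"claw":0.4,"delta_pos":[0,0,0],"rotation":[0,0,0]},{"claw":0.4,"delta_pos":[0,0,0],"rotation":[0,0,0]},{"claw":0.4,"delta_pos":[0,0,0],"rotation":[0,0,0]},{"claw":0.4,"delta_pos":[0,0,0],"rotation":[0,0,0]}]' >/dev/null
python3 rel.py 440.4 -296.9 27 159.5
python3 -c "
from h import *
im=snap('top','t10.png');show(find(im))"
```

```text
t 27.7 pos [ 443.8 -292.5   76.8] psi 159.54 tilt [ 0.04 -0.03] op 0.601 gf 0.0 F [-0.5  0.1 -0.8] q6 [ -38. -108.]
rotz 0.04  then cm x,y,z: [ 0.17 -0.53  4.98]
brown only [491.51006711 216.14765101] 149
brown only [477.3442623  243.37704918] 61
brown only [489.2654321  272.14506173] 648
brown only [537.27645051 291.72354949] 293
brown only [525.75723831 344.42316258] 449
scoop [ 529.8 -352.1] yaw 141.9 L 63.1 px [472. 224.] [37.1  2. ]
```

```bash
sed -i 's/^    b=np.median.*$/    b=max(np.median(p.astype(float).reshape(-1,3).max(1)) for p in(im[340:400,420:600],im[410:460,60:160]));return np.clip(im*113.\/b,0,255).astype(np.uint8)/' h.py
python3 -m inch '[{"claw":0.4,"delta_pos":[0.1,-0.5,1.5],"rotation":[0,0,0]},{"claw":0.4,"delta_pos":[0,0,2],"rotation":[0,0,0]},{"claw":0.4,"delta_pos":[0,0,1.5],"rotation":[0,0,0]},{"claw":0.4,"delta_pos":[0,0,0],"rotation":[0,0,0]},{"claw":0.4,"delta_pos":[0,0,0],"rotation":[0,0,0]},{"claw":1,"delta_pos":[0,0,0],"rotation":[0,0,0]},{"claw":1,"delta_pos":[0,0,0],"rotation":[0,0,0]},{"claw":1,"delta_pos":[0,0,0],"rotation":[0,0,0]},{"claw":1,"delta_pos":[0,0,0],"rotation":[0,0,0]},{"claw":1,"delta_pos":[0,0,0],"rotation":[0,0,0]}]' 50 >/dev/null
python3 rel.py
python3 -m inch '[{"claw":1,"delta_pos":[0,0,0],"rotation":[0,0,0]},{"claw":1,"delta_pos":[0,0,-1],"rotation":[0,0,0]},{"claw":1,"delta_pos":[0,0,-2],"rotation":[0,0,0]},{"claw":1,"delta_pos":[0,0,-2.5],"rotation":[0,0,0]},{"claw":1,"delta_pos":[0,0,-2],"rotation":[0,0,-6.9]},{"claw":1,"delta_pos":[0,0,0],"rotation":[0,0,-6.9]},{"claw":1,"delta_pos":[0,0,0],"rotation":[0,0,0]},{"claw":1,"delta_pos":[0,0,0],"rotation":[0,0,0]},{"claw":1,"delta_pos":[0,0,0],"rotation":[0,0,0]}]' >/dev/null
python3 -c "
from h import *
im=cv2.imread('pics/t10.png')[:,:,::-1];show(find(im,(240,180,400,300)))
im=snap('top','t11.png');show(find(im,(240,180,400,300)))"
python3 rel.py 546 -30 100 173.3
```

```text
t 28.58 pos [ 441.6 -297.9   27.7] psi 159.47 tilt [ 0.13 -0.08] op 0.192 gf 48.4 F [0.1 0.7 6.3] q6 [ -39. -108.]
pestle [567.2  77.7] yaw -4.5 L 132.4 px [278. 250.] 100
pestle [553.  24.] yaw -6.4 L 131.9 px [302. 253.] 104
scoop [491.5 132. ] yaw 173.5 L 84.7 px [259. 255.] [3.9 3. ]
pestle [566.   77.9] yaw -4.2 L 130.1 px [278. 250.] 109
pestle [553.  24.] yaw -6.4 L 132.0 px [302. 253.] 112
scoop [491.5 131.9] yaw 173.6 L 84.7 px [259. 255.] [3.8 3. ]
t 29.38 pos [ 439.5 -296.6  100.2] psi 173.15 tilt [-0.12  0.09] op 0.193 gf 48.7 F [ 0.9  0.4 -2.8] q6 [ -39. -122.]
rotz -0.15  then cm x,y,z: [-7.470e+00  2.772e+01  2.000e-02]
```

```bash
python3 -m inch '[{"claw":1,"delta_pos":[-0.5,2,0],"rotation":[0,0,0]},{"claw":1,"delta_pos":[-0.8,3,0],"rotation":[0,0,0]},{"claw":1,"delta_pos":[-0.8,3,0],"rotation":[0,0,0]},{"claw":1,"delta_pos":[-0.8,3,0],"rotation":[0,0,0]},{"claw":1,"delta_pos":[-0.8,3,0],"rotation":[0,0,0]},{"claw":1,"delta_pos":[-0.8,3,0],"rotation":[0,0,0]},{"claw":1,"delta_pos":[-0.8,3,0],"rotation":[0,0,0]},{"claw":1,"delta_pos":[-0.8,3,0],"rotation":[0,0,0]},{"claw":1,"delta_pos":[-0.8,3,0],"rotation":[0,0,0]},{"claw":1,"delta_pos":[-0.6,1.7,0],"rotation":[0,0,0]}]' >/dev/null
python3 -m inch '[{"claw":1,"delta_pos":[0,0,0],"rotation":[0,0,0]},{"claw":1,"delta_pos":[0,0,2],"rotation":[0,0,0]},{"claw":1,"delta_pos":[0,0,2],"rotation":[0,0,0]},{"claw":1,"delta_pos":[0,0,0],"rotation":[0,0,0]},{"claw":1,"delta_pos":[0,0,0],"rotation":[0,0,0]},{"claw":1,"delta_pos":[0,0,0],"rotation":[0,0,0]},{"claw":1,"delta_pos":[0,0,0],"rotation":[0,0,0]},{"claw":1,"delta_pos":[0,0,0],"rotation":[0,0,0]}]' >/dev/null
python3 rel.py 546 -30 35 173.3
```

```text
t 30.88 pos [548.4 -31.5  62.3] psi 173.23 tilt [ 0.13 -0.02] op 0.189 gf 48.8 F [ 0.2 -0.9 -2.6] q6 [ -8. -91.]
rotz -0.07  then cm x,y,z: [0.25 0.12 2.73]
```

Place D, then head to C (602,-300), whose yaw of -152.5 calls for ψ = 27.5 (a place turn of +146).

```bash
python3 -m inch '[{"claw":1,"delta_pos":[0.1,0.1,1],"rotation":[0,0,0]},{"claw":1,"delta_pos":[0,0,1],"rotation":[0,0,0]},{"claw":1,"delta_pos":[0,0,0.4],"rotation":[0,0,0]},{"claw":1,"delta_pos":[0,0,0.3],"rotation":[0,0,0]},{"claw":1,"delta_pos":[0,0,0],"rotation":[0,0,0]},{"claw":1,"delta_pos":[0,0,0],"rotation":[0,0,0]},{"claw":1,"delta_pos":[0,0,0],"rotation":[0,0,0]}]' >/dev/null
python3 rel.py
python3 -m inch '[{"claw":0.65,"delta_pos":[0,0,0],"rotation":[0,0,0]},{"claw":0.65,"delta_pos":[0,0,0],"rotation":[0,0,0]},{"claw":0.65,"delta_pos":[0,0,0],"rotation":[0,0,0]},{"claw":0.65,"delta_pos":[0,0,-0.5],"rotation":[0,0,0]},{"claw":0.65,"delta_pos":[0,0,-1.5],"rotation":[0,0,0]},{"claw":0.65,"delta_pos":[0,0,-3],"rotation":[0,0,0]},{"claw":0.65,"delta_pos":[0,0,-3],"rotation":[0,0,0]},{"claw":0.4,"delta_pos":[0,0,-1],"rotation":[0,0,0]},{"claw":0.4,"delta_pos":[0,0,0],"rotation":[0,0,0]},{"claw":0.4,"delta_pos":[0,0,0],"rotation":[0,0,0]}]' >/dev/null
python3 rel.py 601 -300.5 100 27.5
python3 rel.py 601 -300.5 100 173.3
python3 -c "
from h import *
im=snap('top','t12.png');show(find(im))"
```

```text
t 31.47 pos [546.2 -29.8  33.9] psi 173.27 tilt [-0.04  0.01] op 0.187 gf 49.1 F [-1.  1.  0.] q6 [ -8. -91.]
t 32.3 pos [546.9 -29.9 124.7] psi 173.27 tilt [ 0.1  -0.01] op 0.604 gf 0.0 F [-0.8  1.1  0.4] q6 [ -8. -91.]
rotz 145.77  then cm x,y,z: [-7.7  26.5   2.47]
t 32.3 pos [546.9 -29.9 124.7] psi 173.27 tilt [ 0.1  -0.01] op 0.604 gf 0.0 F [-0.8  1.1  0.4] q6 [ -8. -91.]
rotz -0.03  then cm x,y,z: [ -8.53 -26.24   2.47]
pestle [ 602.5 -299.5] yaw -152.4 L 125.0 px [431. 197.] 96
pestle [566.4  81.1] yaw -7.8 L 130.2 px [276. 248.] 90
scoop [ 527.2 -411.2] yaw -3.5 L 82.5 px [491. 251.] [10.5 21.1]
scoop [491.5 131.8] yaw 173.8 L 84.7 px [259. 255.] [3.7 2.9]
```

```bash
python3 -m inch '[{"claw":0.4,"delta_pos":[-0.9,-2.9,0],"rotation":[0,0,0]},{"claw":0.4,"delta_pos":[-0.9,-2.9,0],"rotation":[0,0,0]},{"claw":0.4,"delta_pos":[-0.9,-2.9,0],"rotation":[0,0,0]},{"claw":0.4,"delta_pos":[-0.9,-2.9,0],"rotation":[0,0,0]},{"claw":0.4,"delta_pos":[-1,-2.9,0],"rotation":[0,0,0]},{"claw":0.4,"delta_pos":[-1,-2.9,0],"rotation":[0,0,0]},{"claw":0.4,"delta_pos":[-1,-2.9,0],"rotation":[0,0,0]},{"claw":0.4,"delta_pos":[-1,-2.9,0],"rotation":[0,0,0]},{"claw":0.4,"delta_pos":[-1,-2.9,0],"rotation":[0,0,0]}]' >/dev/null
python3 -m inch '[{"claw":0.4,"delta_pos":[0,0,0],"rotation":[0,0,7]},{"claw":0.4,"delta_pos":[0,0,0],"rotation":[0,0,7]},{"claw":0.4,"delta_pos":[0,0,0],"rotation":[0,0,7]},{"claw":0.4,"delta_pos":[0,0,0],"rotation":[0,0,7]},{"claw":0.4,"delta_pos":[0,0,0],"rotation":[0,0,7]},{"claw":0.4,"delta_pos":[0,0,0],"rotation":[0,0,7]},{"claw":0.4,"delta_pos":[0,0,0],"rotation":[0,0,7]},{"claw":0.4,"delta_pos":[0,0,0],"rotation":[0,0,7]},{"claw":0.4,"delta_pos":[0,0,0],"rotation":[0,0,7]},{"claw":0.4,"delta_pos":[0,0,0],"rotation":[0,0,7]}]' >/dev/null
python3 -m inch '[{"claw":0.4,"delta_pos":[0,0,0],"rotation":[0,0,7]},{"claw":0.4,"delta_pos":[0,0,0],"rotation":[0,0,7]},{"claw":0.4,"delta_pos":[0,0,0],"rotation":[0,0,7]},{"claw":0.4,"delta_pos":[0,0,0],"rotation":[0,0,7]},{"claw":0.4,"delta_pos":[0,0,0],"rotation":[0,0,7]},{"claw":0.4,"delta_pos":[0,0,0],"rotation":[0,0,7]},{"claw":0.4,"delta_pos":[0,0,0],"rotation":[0,0,7]},{"claw":0.4,"delta_pos":[0,0,0],"rotation":[0,0,7]},{"claw":0.4,"delta_pos":[0,0,0],"rotation":[0,0,7]},{"claw":0.4,"delta_pos":[0,0,0],"rotation":[0,0,7]}]' >/dev/null
python3 -m inch '[{"claw":0.4,"delta_pos":[0,0,2],"rotation":[0,0,5.8]},{"claw":0.4,"delta_pos":[0,0,3],"rotation":[0,0,0]},{"claw":0.4,"delta_pos":[0,0,0],"rotation":[0,0,0]},{"claw":0.4,"delta_pos":[0,0,0],"rotation":[0,0,0]},{"claw":0.4,"delta_pos":[0,0,0],"rotation":[0,0,0]},{"claw":0.4,"delta_pos":[0,0,0],"rotation":[0,0,0]}]' >/dev/null
python3 rel.py 601 -300.5 27.5 27.5
python3 -c "
from h import *
im=snap('top','t13.png');show(find(im));cv2.imwrite('pics/c13.png',im[150:350,90:550,::-1])
im=snap('side','s13.png');q=im[150:250,280:460,::-1];cv2.imwrite('pics/c13.png',np.hstack([cv2.imread('pics/c13.png'),cv2.resize(q,(340,200))]))"
```

```text
t 35.27 pos [ 602.1 -299.6   75.1] psi 27.48 tilt [ 0.08 -0.05] op 0.601 gf 0.0 F [0.1 0.4 0.1] q6 [-30.  32.]
rotz -0.02  then cm x,y,z: [-0.14  0.03  4.76]
brown only [427.13934426 190.37704918] 122
pestle [566.   77.8] yaw -4.4 L 130.0 px [278. 250.] 105
pestle [553.  24.] yaw -6.3 L 131.9 px [302. 253.] 104
pestle [546.1 -28.2] yaw -5.2 L 131.7 px [325. 254.] 110
scoop [491.5 131.8] yaw 173.7 L 84.7 px [259. 255.] [3.8 2.8]
```

View pics/c13.png

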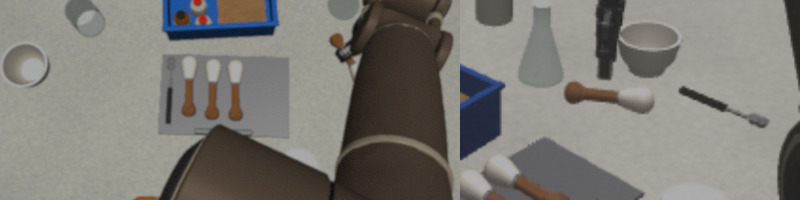

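Scoop L and pestles A, B and D lie side by side on the board, all heads and bowl away from the strip. The gripper is above pestle C's waist.

```bash
python3 -m inch '[{"claw":0.4,"delta_pos":[-0.2,0,1.5],"rotation":[0,0,0]},{"claw":0.4,"delta_pos":[0,0,2],"rotation":[0,0,0]},{"claw":0.4,"delta_pos":[0,0,1.3],"rotation":[0,0,0]},{"claw":0.4,"delta_pos":[0,0,0],"rotation":[0,0,0]},{"claw":0.4,"delta_pos":[0,0,0],"rotation":[0,0,0]},{"claw":1,"delta_pos":[0,0,0],"rotation":[0,0,0]},{"claw":1,"delta_pos":[0,0,0],"rotation":[0,0,0]},{"claw":1,"delta_pos":[0,0,0],"rotation":[0,0,0]},{"claw":1,"delta_pos":[0,0,0],"rotation":[0,0,0]},{"claw":1,"delta_pos":[0,0,0],"rotation":[0,0,0]}]' >/dev/null
python3 -m inch '[{"claw":1,"delta_pos":[0,0,0],"rotation":[0,0,0]},{"claw":1,"delta_pos":[0,0,-1],"rotation":[0,0,0]},{"claw":1,"delta_pos":[0,0,-2],"rotation":[0,0,0]},{"claw":1,"delta_pos":[0,0,-2.5],"rotation":[0,0,0]},{"claw":1,"delta_pos":[0,0,-2],"rotation":[0,0,0]},{"claw":1,"delta_pos":[0,0,0],"rotation":[0,0,0]},{"claw":1,"delta_pos":[0,0,0],"rotation":[0,0,0]},{"claw":1,"delta_pos":[0,0,0],"rotation":[0,0,0]}]' >/dev/null
python3 rel.py
python3 -m inch '[{"claw":1,"delta_pos":[0,0,0],"rotation":[0,0,-7]},{"claw":1,"delta_pos":[0,0,0],"rotation":[0,0,-7]},{"claw":1,"delta_pos":[0,0,0],"rotation":[0,0,-7]},{"claw":1,"delta_pos":[0,0,0],"rotation":[0,0,-7]},{"claw":1,"delta_pos":[0,0,0],"rotation":[0,0,-7]},{"claw":1,"delta_pos":[0,0,0],"rotation":[0,0,-7]},{"claw":1,"delta_pos":[0,0,0],"rotation":[0,0,-7]},{"claw":1,"delta_pos":[0,0,0],"rotation":[0,0,-7]},{"claw":1,"delta_pos":[0,0,0],"rotation":[0,0,-7]},{"claw":1,"delta_pos":[0,0,0],"rotation":[0,0,-7]}]' >/dev/null
python3 -m inch '[{"claw":1,"delta_pos":[0,0,0],"rotation":[0,0,-7]},{"claw":1,"delta_pos":[0,0,0],"rotation":[0,0,-7]},{"claw":1,"delta_pos":[0,0,0],"rotation":[0,0,-7]},{"claw":1,"delta_pos":[0,0,0],"rotation":[0,0,-7]},{"claw":1,"delta_pos":[0,0,0],"rotation":[0,0,-7]},{"claw":1,"delta_pos":[0,0,0],"rotation":[0,0,-7]},{"claw":1,"delta_pos":[0,0,0],"rotation":[0,0,-7]},{"claw":1,"delta_pos":[0,0,0],"rotation":[0,0,-7]},{"claw":1,"delta_pos":[0,0,0],"rotation":[0,0,-7]},{"claw":1,"delta_pos":[0,0,0],"rotation":[0,0,-7]}]' >/dev/null
python3 -m inch '[{"claw":1,"delta_pos":[0,0,0],"rotation":[0,0,-5.8]},{"claw":1,"delta_pos":[0,0,0],"rotation":[0,0,0]},{"claw":1,"delta_pos":[0,0,0],"rotation":[0,0,0]}]' >/dev/null
python3 rel.py 538 -82 100 173.3
```

```text
t 36.87 pos [ 598.5 -299.4   99.9] psi 27.47 tilt [-0.12  0.07] op 0.186 gf 48.4 F [-0.5 -0.  -2.2] q6 [-30.  32.]
t 38.78 pos [ 598.1 -299.3   98.8] psi 173.12 tilt [-0.2   0.12] op 0.189 gf 48.5 F [ 0.1  1.  -1.9] q6 [ -30. -113.]
rotz -0.18  then cm x,y,z: [ 8.51 20.88 -0.12]
```

```bash
python3 -m inch '[{"claw":1,"delta_pos":[0.8,1.6,0],"rotation":[0,0,-0.2]},{"claw":1,"delta_pos":[1.1,2.7,0],"rotation":[0,0,0]},{"claw":1,"delta_pos":[1.1,2.7,0],"rotation":[0,0,0]},{"claw":1,"delta_pos":[1.1,2.8,0],"rotation":[0,0,0]},{"claw":1,"delta_pos":[1.1,2.8,0],"rotation":[0,0,0]},{"claw":1,"delta_pos":[1.1,2.8,0],"rotation":[0,0,0]},{"claw":1,"delta_pos":[1.1,2.8,0],"rotation":[0,0,0]},{"claw":1,"delta_pos":[1.1,2.7,0],"rotation":[0,0,0]},{"claw":1,"delta_pos":[0,0,0],"rotation":[0,0,0]}]' >/dev/null
python3 -m inch '[{"claw":1,"delta_pos":[0,0,2],"rotation":[0,0,0]},{"claw":1,"delta_pos":[0,0,2],"rotation":[0,0,0]},{"claw":1,"delta_pos":[0,0,0],"rotation":[0,0,0]},{"claw":1,"delta_pos":[0,0,0],"rotation":[0,0,0]},{"claw":1,"delta_pos":[0,0,0],"rotation":[0,0,0]},{"claw":1,"delta_pos":[0,0,0],"rotation":[0,0,0]},{"claw":1,"delta_pos":[0,0,0],"rotation":[0,0,0]}]' >/dev/null
python3 rel.py 538 -82 35 173.3
```

```text
t 40.12 pos [540.  -83.3  62.3] psi 173.43 tilt [ 0.13 -0.03] op 0.192 gf 48.6 F [-0.5 -0.3 -1.8] q6 [-13. -97.]
rotz 0.13  then cm x,y,z: [0.22 0.1  2.73]
```

```bash
python3 -m inch '[{"claw":1,"delta_pos":[0.1,0,1],"rotation":[0,0,0]},{"claw":1,"delta_pos":[0,0,1],"rotation":[0,0,0]},{"claw":1,"delta_pos":[0,0,0.4],"rotation":[0,0,0]},{"claw":1,"delta_pos":[0,0,0.3],"rotation":[0,0,0]},{"claw":1,"delta_pos":[0,0,0],"rotation":[0,0,0]},{"claw":1,"delta_pos":[0,0,0],"rotation":[0,0,0]},{"claw":1,"delta_pos":[0,0,0],"rotation":[0,0,0]}]' >/dev/null
python3 rel.py
python3 -m inch '[{"claw":0.65,"delta_pos":[0,0,0],"rotation":[0,0,0]},{"claw":0.65,"delta_pos":[0,0,0],"rotation":[0,0,0]},{"claw":0.65,"delta_pos":[0,0,0],"rotation":[0,0,0]},{"claw":0.65,"delta_pos":[0,0,-0.5],"rotation":[0,0,0]},{"claw":0.65,"delta_pos":[0,0,-1.5],"rotation":[0,0,0]},{"claw":0.65,"delta_pos":[0,0,-3],"rotation":[0,0,0]},{"claw":0.65,"delta_pos":[0,0,-3],"rotation":[0,0,0]},{"claw":0.65,"delta_pos":[0,0,0],"rotation":[0,0,0]},{"claw":0.65,"delta_pos":[0,0,0],"rotation":[0,0,0]},{"claw":0.65,"delta_pos":[0,0,0],"rotation":[0,0,0]}]' >/dev/null
python3 rel.py 464.4 -407.3 60 176.4
python3 -c "
from h import *
im=snap('top','t14.png');show(find(im))"
```

```text
t 40.7 pos [537.9 -82.6  33.8] psi 173.47 tilt [-0.  0.] op 0.187 gf 48.8 F [ 0.3  0.1 -2.4] q6 [-13. -97.]
t 41.53 pos [537.8 -82.6 114.3] psi 173.47 tilt [ 0.01 -0.  ] op 0.351 gf 0.0 F [-0.2 -0.  -1. ] q6 [-13. -97.]
rotz -2.93  then cm x,y,z: [  5.28 -32.86   5.43]
pestle [566.   77.9] yaw -4.3 L 130.0 px [278. 250.] 102
pestle [553.   24.1] yaw -6.3 L 131.9 px [302. 253.] 108
scoop [ 527.2 -411.1] yaw -3.6 L 82.5 px [491. 251.] [10.4 20.9]
scoop [491.5 131.8] yaw 173.8 L 84.7 px [259. 255.] [3.6 3. ]
```

```bash
python3 -m inch '[{"claw":0.65,"delta_pos":[0.4,-2.7,0],"rotation":[0,0,-2.9]},{"claw":0.65,"delta_pos":[0.4,-2.7,0],"rotation":[0,0,0]},{"claw":0.65,"delta_pos":[0.5,-3,0],"rotation":[0,0,0]},{"claw":0.65,"delta_pos":[0.5,-3,0],"rotation":[0,0,0]},{"claw":0.65,"delta_pos":[0.5,-3,0],"rotation":[0,0,0]},{"claw":0.65,"delta_pos":[0.5,-3,0],"rotation":[0,0,0]},{"claw":0.65,"delta_pos":[0.5,-3,0],"rotation":[0,0,0]},{"claw":0.65,"delta_pos":[0.5,-3,0],"rotation":[0,0,0]},{"claw":0.65,"delta_pos":[0.5,-3,0],"rotation":[0,0,0]},{"claw":0.65,"delta_pos":[0.5,-3,0],"rotation":[0,0,0]}]' >/dev/null
python3 -m inch '[{"claw":0.65,"delta_pos":[0.3,-3,0],"rotation":[0,0,0]},{"claw":0.65,"delta_pos":[0,-0.5,2],"rotation":[0,0,0]},{"claw":0.65,"delta_pos":[0,0,3],"rotation":[0,0,0]},{"claw":0.65,"delta_pos":[0,0,0],"rotation":[0,0,0]},{"claw":0.65,"delta_pos":[0,0,0],"rotation":[0,0,0]},{"claw":0.65,"delta_pos":[0,0,0],"rotation":[0,0,0]},{"claw":0.65,"delta_pos":[0,0,0],"rotation":[0,0,0]}]' >/dev/null
python3 rel.py 464.4 -407.3 20.5 176.4
python3 -c "
from h import *
im=snap('side','s15.png');cv2.imwrite('pics/c15.png',cv2.resize(im[150:270,300:480,::-1],None,fx=3,fy=3))"
```

```text
t 43.0 pos [ 465.7 -407.5   65.2] psi 176.41 tilt [ 0.06 -0.06] op 0.35 gf 0.0 F [-0.2 -0.2  0.3] q6 [ -45. -132.]
rotz 0.01  then cm x,y,z: [0.13 0.01 4.47]
```

View pics/c15.png

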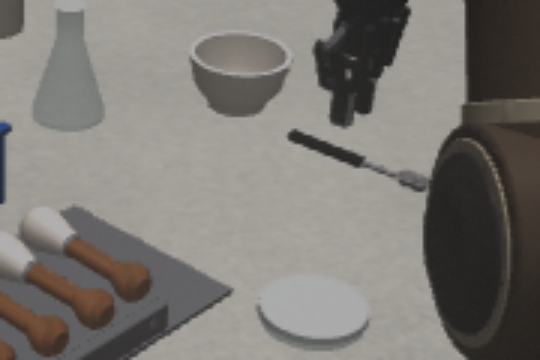

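The scoop lies at crop (290–425,130–185), bowl towards the robot. The fingers are above the front part of its handle.

```bash
python3 -m inch '[{"claw":0.65,"delta_pos":[0,0,1.5],"rotation":[0,0,0]},{"claw":0.65,"delta_pos":[0,0,1.5],"rotation":[0,0,0]},{"claw":0.65,"delta_pos":[0,0,1],"rotation":[0,0,0]},{"claw":0.65,"delta_pos":[0,0,0.5],"rotation":[0,0,0]},{"claw":0.65,"delta_pos":[0,0,0],"rotation":[0,0,0]},{"claw":0.65,"delta_pos":[0,0,0],"rotation":[0,0,0]}]' 40 >/dev/null
python3 rel.py
python3 -m inch '[{"claw":1,"delta_pos":[0,0,0],"rotation":[0,0,0]},{"claw":1,"delta_pos":[0,0,0],"rotation":[0,0,0]},{"claw":1,"delta_pos":[0,0,0],"rotation":[0,0,0]},{"claw":1,"delta_pos":[0,0,0],"rotation":[0,0,0]},{"claw":1,"delta_pos":[0,0,0],"rotation":[0,0,0]}]' 40 >/dev/null
python3 rel.py
```

```text
t 43.55 pos [ 465.  -407.3   19. ] psi 176.38 tilt [-0.  0.] op 0.353 gf 0.0 F [-0.  -0.2  0.9] q6 [ -45. -132.]
t 43.97 pos [ 465.3 -407.8   19.6] psi 176.37 tilt [ 0.05 -0.04] op 0.121 gf 41.1 F [ 0.5 -0.1  2.7] q6 [ -45. -132.]
```

The scoop is gripped. Its bowl points along the tool's +x, so it needs a half turn of +183° about z.

```bash
python3 -m inch '[{"claw":1,"delta_pos":[0,0,-1],"rotation":[0,0,0]},{"claw":1,"delta_pos":[0,0,-2.5],"rotation":[0,0,0]},{"claw":1,"delta_pos":[0,0,-3],"rotation":[0,0,0]},{"claw":1,"delta_pos":[0,0,-2.5],"rotation":[0,0,0]},{"claw":1,"delta_pos":[0,0,0],"rotation":[0,0,7]},{"claw":1,"delta_pos":[0,0,0],"rotation":[0,0,7]},{"claw":1,"delta_pos":[0,0,0],"rotation":[0,0,7]},{"claw":1,"delta_pos":[0,0,0],"rotation":[0,0,7]},{"claw":1,"delta_pos":[0,0,0],"rotation":[0,0,7]},{"claw":1,"delta_pos":[0,0,0],"rotation":[0,0,7]}]' >/dev/null
python3 -m inch '[{"claw":1,"delta_pos":[0,0,0],"rotation":[0,0,7]},{"claw":1,"delta_pos":[0,0,0],"rotation":[0,0,7]},{"claw":1,"delta_pos":[0,0,0],"rotation":[0,0,7]},{"claw":1,"delta_pos":[0,0,0],"rotation":[0,0,7]},{"claw":1,"delta_pos":[0,0,0],"rotation":[0,0,7]},{"claw":1,"delta_pos":[0,0,0],"rotation":[0,0,7]},{"claw":1,"delta_pos":[0,0,0],"rotation":[0,0,7]},{"claw":1,"delta_pos":[0,0,0],"rotation":[0,0,7]},{"claw":1,"delta_pos":[0,0,0],"rotation":[0,0,7]},{"claw":1,"delta_pos":[0,0,0],"rotation":[0,0,7]}]' >/dev/null
python3 -m inch '[{"claw":1,"delta_pos":[0,0,0],"rotation":[0,0,7]},{"claw":1,"delta_pos":[0,0,0],"rotation":[0,0,7]},{"claw":1,"delta_pos":[0,0,0],"rotation":[0,0,7]},{"claw":1,"delta_pos":[0,0,0],"rotation":[0,0,7]},{"claw":1,"delta_pos":[0,0,0],"rotation":[0,0,7]},{"claw":1,"delta_pos":[0,0,0],"rotation":[0,0,7]},{"claw":1,"delta_pos":[0,0,0],"rotation":[0,0,7]},{"claw":1,"delta_pos":[0,0,0],"rotation":[0,0,7]},{"claw":1,"delta_pos":[0,0,0],"rotation":[0,0,7]},{"claw":1,"delta_pos":[0,0,0],"rotation":[0,0,7]}]' >/dev/null
python3 -m inch '[{"claw":1,"delta_pos":[0,0,0],"rotation":[0,0,1]},{"claw":1,"delta_pos":[0,0,0],"rotation":[0,0,0]},{"claw":1,"delta_pos":[0,0,0],"rotation":[0,0,0]},{"claw":1,"delta_pos":[0,0,0],"rotation":[0,0,0]}]' >/dev/null
python3 rel.py 522.2 -128.6 100 -6.7
```

```text
t 46.8 pos [ 464.7 -407.3  109.1] psi -6.53 tilt [-0.01  0.01] op 0.121 gf 40.6 F [ 0.7 -0.1 -1.1] q6 [-45.  51.]
rotz 0.17  then cm x,y,z: [  2.46 -28.36   0.91]
```

```bash
python3 -m inch '[{"claw":1,"delta_pos":[0.2,-1.5,0],"rotation":[0,0,0.2]},{"claw":1,"delta_pos":[0.2,-3,0],"rotation":[0,0,0]},{"claw":1,"delta_pos":[0.3,-3,0],"rotation":[0,0,0]},{"claw":1,"delta_pos":[0.3,-3,0],"rotation":[0,0,0]},{"claw":1,"delta_pos":[0.3,-3,0],"rotation":[0,0,0]},{"claw":1,"delta_pos":[0.3,-3,0],"rotation":[0,0,0]},{"claw":1,"delta_pos":[0.3,-3,0],"rotation":[0,0,0]},{"claw":1,"delta_pos":[0.3,-3,0],"rotation":[0,0,0]},{"claw":1,"delta_pos":[0.3,-3,0],"rotation":[0,0,0]},{"claw":1,"delta_pos":[0,-2.8,0],"rotation":[0,0,0]}]' >/dev/null
python3 -m inch '[{"claw":1,"delta_pos":[0,0,2.5],"rotation":[0,0,0]},{"claw":1,"delta_pos":[0,0,2.5],"rotation":[0,0,0]},{"claw":1,"delta_pos":[0,0,0],"rotation":[0,0,0]},{"claw":1,"delta_pos":[0,0,0],"rotation":[0,0,0]},{"claw":1,"delta_pos":[0,0,0],"rotation":[0,0,0]},{"claw":1,"delta_pos":[0,0,0],"rotation":[0,0,0]},{"claw":1,"delta_pos":[0,0,0],"rotation":[0,0,0]}]' >/dev/null
python3 rel.py 522.2 -128.6 26 -6.7
python3 -c "
from h import *
im=snap('side','s16.png');cv2.imwrite('pics/c16.png',cv2.resize(im[150:300,180:420,::-1],None,fx=3,fy=3))"
```

```text
t 48.22 pos [ 524.6 -130.1   60.7] psi -6.86 tilt [ 0.17 -0.05] op 0.123 gf 40.6 F [-0.9  0.7 -0.7] q6 [-19.  78.]
rotz -0.16  then cm x,y,z: [-0.25 -0.12  3.47]
```

View pics/c16.png

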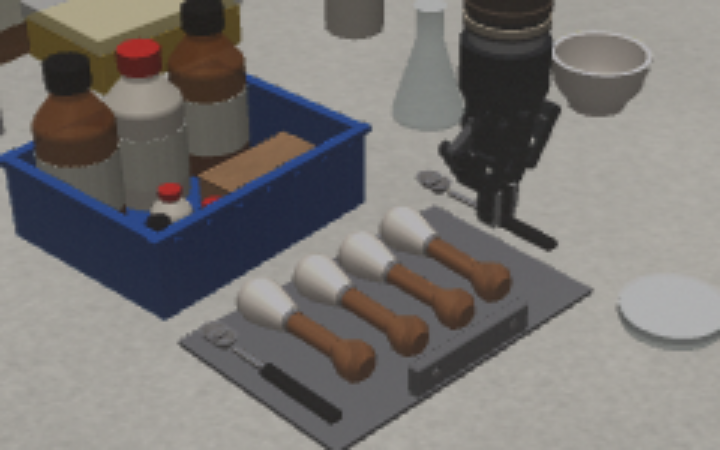

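All four pestles and scoop L lie well spaced. Scoop R is held above its slot with the bowl pointing away from the strip.

```bash
python3 -m inch '[{"claw":1,"delta_pos":[0,-0.1,1.2],"rotation":[0,0,0]},{"claw":1,"delta_pos":[0,0,1.2],"rotation":[0,0,0]},{"claw":1,"delta_pos":[0,0,0.6],"rotation":[0,0,0]},{"claw":1,"delta_pos":[0,0,0.3],"rotation":[0,0,0]},{"claw":1,"delta_pos":[0,0,0],"rotation":[0,0,0]},{"claw":1,"delta_pos":[0,0,0],"rotation":[0,0,0]},{"claw":1,"delta_pos":[0,0,0],"rotation":[0,0,0]}]' >/dev/null
python3 rel.py
python3 -m inch '[{"claw":0.72,"delta_pos":[0,0,0],"rotation":[0,0,0]},{"claw":0.72,"delta_pos":[0,0,0],"rotation":[0,0,0]},{"claw":0.72,"delta_pos":[0,0,0],"rotation":[0,0,0]},{"claw":0.72,"delta_pos":[0,0,-0.5],"rotation":[0,0,0]},{"claw":0.72,"delta_pos":[0,0,-1.5],"rotation":[0,0,0]},{"claw":0.72,"delta_pos":[0,0,-3],"rotation":[0,0,0]},{"claw":0.72,"delta_pos":[0,0,-3],"rotation":[0,0,0]},{"claw":0.72,"delta_pos":[0,2,-2],"rotation":[0,0,0]},{"claw":0.72,"delta_pos":[0,3,0],"rotation":[0,0,0]},{"claw":0.72,"delta_pos":[0,3,0],"rotation":[0,0,0]}]' >/dev/null
python3 -m inch '[{"claw":0.72,"delta_pos":[0,3,0],"rotation":[0,0,0]},{"claw":0.72,"delta_pos":[0,3,0],"rotation":[0,0,0]},{"claw":0.72,"delta_pos":[0,3,0],"rotation":[0,0,0]},{"claw":0.72,"delta_pos":[0,3,0],"rotation":[0,0,0]},{"claw":0.72,"delta_pos":[0,3,0],"rotation":[0,0,0]},{"claw":0.72,"delta_pos":[0,3,0],"rotation":[0,0,0]},{"claw":0.72,"delta_pos":[0,3,0],"rotation":[0,0,0]},{"claw":0.72,"delta_pos":[0,3,0],"rotation":[0,0,0]},{"claw":0.72,"delta_pos":[0,0,0],"rotation":[0,0,0]},{"claw":0.72,"delta_pos":[0,0,0],"rotation":[0,0,0]}]' >/dev/null
python3 -c "
from board import *
snap('side','s17.png')
im=snap('top','t17.png');show(find(im));print(board(im));cv2.imwrite('pics/c17.png',cv2.resize(im[80:345,80:540,::-1],None,fx=1.7,fy=1.7))"
```

```text
t 48.85 pos [ 522.1 -128.1   25.5] psi -6.83 tilt [-0.19  0.06] op 0.122 gf 41.6 F [-3.2 -0.2  4.4] q6 [-18.  78.]
pestle [567.2  77.8] yaw -4.3 L 132.4 px [278. 250.] 102
pestle [544.8 -81.4] yaw -8.0 L 130.2 px [348. 253.] 98
pestle [553.   23.8] yaw -6.5 L 132.0 px [302. 253.] 102
pestle [546.1 -28.2] yaw -5.1 L 131.6 px [325. 254.] 103
scoop [491.5 131.8] yaw 173.8 L 84.7 px [259. 255.] [3.8 3. ]
scoop [ 465.6 -122. ] yaw 173.3 L 82.3 px [369. 256.] [3.8 3.5]
((546.573974609375, 37.40184020996094), (219.14173889160156, 188.1472625732422), 84.33778381347656)
```

View pics/c17.png

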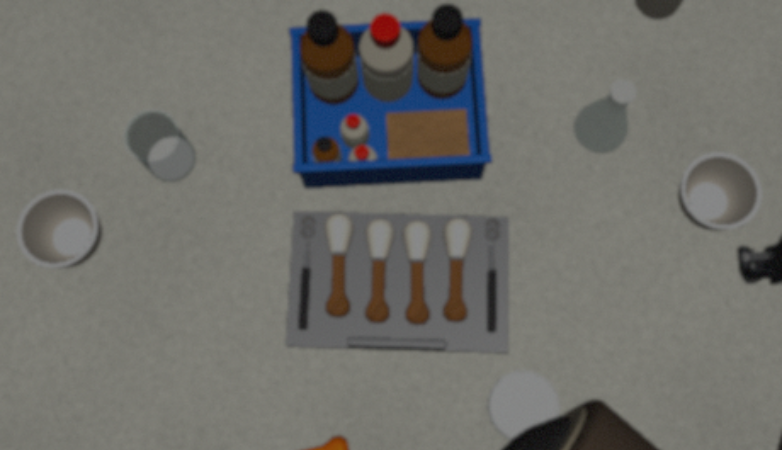

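All six pieces lie parallel and separate on the board, heads and bowls away from the strip. Crate and bystanders are in place.

```bash
python3 -c "
from cell import sign_off
print(sign_off())"
```

```text
the job is handed in; nothing more can be done
None
```

I drew the board out and handed the job in at about 50 s: four pestles and two scoops lie on it side by side, not touching, heads and bowls away from the strip, and in the last pictures the crate and bystanders looked undisturbed (the hand-in returned no verdict).

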